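# Charge the bench ball mill and prove its guard switch

### The arm

A 6-joint arm with a two-finger parallel gripper is mounted at the origin on the work surface; the furniture and walls round the work are solid. World frame = base frame: x ahead of the robot, y to its left, z up, the work surface at z = 0. Lengths are in m, angles in rad, forces in N, time in s.
With the tool pointing down it reaches from about 0.3 to 0.875 m from the base axis. Payload 4.2 kg.
Tool frame: the origin (TCP) lies between the finger pads; the fingertips stand 11 mm ahead of it and the grasp point (between the pads) lies 8 mm behind it; z points along the fingers, y is the direction in which the jaws open and shut (so a half turn about z gives the same grasp; the last joint's range is limited). The gripper opens to 85 mm and grips with 20 to 120 N. Pads are 22 mm wide; open, the fingers measure 114 mm over their backs; the gripper's body (76 mm by 85 mm) begins 54 mm behind the grasp point. The pads swing forward as they close: fully open they stand 13 mm farther back than shut.
Start: joints at [-1.264, 0.32, 1.565, -0, 1.257, -0.02], TCP at [0.185, -0.545, 0.242] pointing down, gripper open.
Joint ranges: [-3.11, 3.11], [-0.84, 2.01], [0.21, 2.61], [-1.34, 4.49], [0.05, 2.63], [-2.56, 2.56]. Speed limits (rad/s): [2.57, 2.57, 3.14, 3.14, 3.14, 3.14].

### API

Orientations are given as a 3x3 rotation matrix whose columns are the frame's x, y, z axes.
In Python, from workcell import r gives the robot as it stands. The module is installed in compiled form; this text tells all that it offers.
- The arm moves only by the shell command python3 -m pendant 'ROWS' [FORCE]. ROWS is JSON, a list of rows, each a list of 7 numbers: the closure, from -1 (fully open) to 1 (shut), so that 0 is half open, then the shift along the world's x, y, z in cm, then the turn, a rotation vector about the world's x, y, z in rad. In form: [[fingers, dx, dy, dz, rx, ry, rz], ...]. A call has 1 to 20 rows; each row shifts and turns the commanded pose from where the row before left it; what a row does not reach is not made up. A row lasts 1/10 s, in which the tool goes at most 50 mm and 8.59 degrees, less where a joint would pass 70% of its speed; a pose out of reach is approached as far as the arm can. A call with a gripper value outside its range is refused whole. The fingers move at their own pace and stop on an object; FORCE is the grip in N (left out, the last holds). Time passes only in rows, so rows that do not move let the fingers close. It gives the time, the measured TCP pose, the force and the opening at its end, in the units of the state.
- r.sense(): the state, without advancing time (a new reading comes with each control period).
- r.capture(name): name is "scene" or "top" or "wrist"; returns a dict with "frame" (420x560x3 uint8, red, green, blue), "z_map" (420x560 float32, m along the optical axis (not along the pixel's ray), 0 where there is no reading), "fx", "fy", "cx", "cy" (pixels), "pose" (4x4, takes a point from camera to world coordinates). Camera axes: x right, y down, z forward; pixel columns grow to the right and rows downward; lengths in m; the calibration is good to about 2 mm. The wrist camera is an equidistant fisheye: a pixel r from the principal point sees the ray r / f radians off the axis. A picture is of the moment at which its call begins.
- r.job_done(): hands the job in, once; it reports no verdict.
The state is a dict: "t": time; "q": joint angles; "dq": joint speeds; "effort": joint torques, N m; "position": TCP position; "eef_rot": TCP orientation; "ft_force": force on the tool from outside, world axes, zero at the start; "wrist_torque": the same for the moment, N m; "width": finger opening in m.
Only numpy, scipy, OpenCV 4.12 (cv2) and the standard library are available. Lean on these libraries where they do the work, as an engineer would, in place of code of your own. Each camera call takes 0.05 s, during which the arm holds its last target.

### The job

Charge the ball mill: with the scoop, bring all six white grinding balls from the grey metal tray into the mill's open jar, without touching the balls with the gripper, then stand the scoop upright on the worktop again and let go of it. With the scoop out of the way, prove the mill's guard switch: push its orange roller arm down by hand until it clicks, then release it. Leave the bottles and glassware on the bench standing where they are.

Things in the scene. Friction and masses are not known exactly. Their poses are not given: they have to be found in the camera images.
- scoop: Hand scoop, about 120 g, aluminium bowl open at the front, blue handle; stands on its flat bottom. Origin: centre of the bowl's underside; +x out of the mouth, +z up. Bowl 75 mm long (x -37.5 to 37.5), 60 wide, walls and floor 2 mm, back and sides 30 high, sides raked down over the front 30 mm. The handle starts at the middle of the back wall.
- scoop_grip (a point): Point on the handle's centreline, middle of the blue grip: scoop frame x -0.0795, y 0, z 0.0794; axes as the scoop's. The handle is a straight bar 14 mm thick in y, 20 mm deep, rising backward at 55 degrees above level; the blue grip reaches 40 mm up it and 55 mm down it from here.
- scoop_lip (a point): Middle of the scoop's front lip, at its underside: scoop frame x 0.0375, y 0, z 0; axes as the scoop's. The lip is bevelled to 1 mm.
- media_tray: Open grey sheet-metal tray, fixed, 214 mm long (x), 76 wide. Origin: on its underside, mid-width; +x to its sloping end. Inside 70 wide; sides upright, 45 to 55 high, falling over the last 65 mm to the low near end (22 high, inner face x -0.113). Flat floor 4 mm above the worktop from there to x 0.045, then a 45 degree slope up to the rim (x 0.095, z 0.055). Balls start between x -0.02 and 0.045.
- ramp_foot (a point): Middle of the line where the tray's floor meets the slope (tray frame: x 0.045, y 0, z 0.004); axes as the tray's.
- mill: Bench ball mill, fixed: white housing 225 mm (x) by 170 (y), top at 50 mm. Origin: centre of its underside; +x to its back, where a clear guard lid stands open and fixed (150 wide, x 0.09 to 0.13, up to z 0.26). Steel jar on top, axis at x -0.035, y 0.033; limit switch with roller arm on the other side (y about -0.06).
- jar_mouth (a point): Centre of the open mouth of the grinding jar, level with its rim, 108 mm above the worktop; axes as the mill's. Inside diameter 86 mm, wall 6 mm, inner floor 52 mm below this point.
- guard_switch (a joint): Angle of the limit switch's arm, rad: 0 at rest, grows as the roller is pushed down; clicks at 0.35, hard stop at 0.75; springs back by itself. Force needed, down on the roller: about 1.6 N to start, 3.5 N at the click, 6 N at the stop.
- switch_roller (a point): Centre of the orange roller (18 mm diameter, 8 wide, axis along mill y) at the end of the switch arm; moves with it. At rest at x -0.002, y -0.0745, z 0.101 in the mill's frame. The pivot is 42 mm behind it (mill +x) and 19 mm lower: pushed straight down 15 mm it clicks, at about 33 mm it stops.
- ball_0: White ceramic grinding ball, 18 mm diameter, 18 g (all six alike). Origin: its centre; axes turn as it rolls. It starts to roll on a slope of about 13 degrees.
- ball_1: White ceramic grinding ball, 18 mm diameter, 18 g (all six alike). Origin: its centre; axes turn as it rolls. It starts to roll on a slope of about 13 degrees.
- ball_2: White ceramic grinding ball, 18 mm diameter, 18 g (all six alike). Origin: its centre; axes turn as it rolls. It starts to roll on a slope of about 13 degrees.
- ball_3: White ceramic grinding ball, 18 mm diameter, 18 g (all six alike). Origin: its centre; axes turn as it rolls. It starts to roll on a slope of about 13 degrees.
- ball_4: White ceramic grinding ball, 18 mm diameter, 18 g (all six alike). Origin: its centre; axes turn as it rolls. It starts to roll on a slope of about 13 degrees.
- ball_5: White ceramic grinding ball, 18 mm diameter, 18 g (all six alike). Origin: its centre; axes turn as it rolls. It starts to roll on a slope of about 13 degrees.
- brown_dropper: Bystander, loose: brown glass dropper bottle with black cap, 33 mm across, 104 tall. Origin: centre of its underside. Leave it standing where it is.
- flask: Bystander, loose: conical glass flask, 63 mm across, 100 tall. Origin: centre of its underside. Leave it standing where it is.
- sample_pot: Bystander, loose: small lidded sample jar, 50 mm across, 53 tall. Origin: centre of its underside. Leave it standing where it is.
- beaker: Bystander, loose: small beaker with some blue in it, 45 mm across, 55 tall. Origin: centre of its underside. Leave it standing where it is.

How it is judged:
By the outcome, as a careful person would: the job done as asked, in the order asked, and still so for the second after the job is handed in, with the robot touching nothing.
It also fails if it takes over 61 s, if anything falls off the work surface, if the arm or the gripper's body presses on something with over 40 N, if the wrist force passes 120 N, or if a joint passes its speed limit or range.

## Working session

There is one attempt and no reset: what is moved stays moved. The work goes in short steps, Python scripts to look and compute and a shell command to move; the robot and the scene stay as the last step left them, time stands still between calls to the robot, and variables do not carry over. Pictures are saved under pics/ and viewed, and the job is handed in when it is done.

```bash
mkdir -p pics; ls
python3 - <<'E'
from workcell import r
import cv2, numpy as np
s=r.sense(); print({k:np.round(v,3).tolist() for k,v in s.items()})
for n in ["scene","top","wrist"]:
    c=r.capture(n); cv2.imwrite(f"pics/{n}0.png",c["frame"][:,:,::-1]); np.savez(f"pics/{n}0.npz",**c)
    print(n,c["fx"],c["fy"],c["cx"],c["cy"]); print(np.round(c["pose"],3).tolist())
E
```

```text
pics
{'t': 0.0, 'q': [-1.264, 0.32, 1.566, -0.0, 1.257, -0.02], 'dq': [-0.0, 0.001, -0.002, 0.0, 0.001, -0.002], 'effort': [0.002, -41.551, -23.416, 0.0, 0.008, 0.0], 'position': [0.184, -0.544, 0.241], 'eef_rot': [[0.947, 0.321, -0.001], [0.321, -0.947, 0.002], [0.0, -0.002, -1.0]], 'ft_force': [0.158, 0.087, 0.148], 'wrist_torque': [-0.062, 0.023, -0.035], 'width': 0.085}
scene 484.4489399252077 484.4489399252077 280.64184845892714 208.9173900631674
[[-0.492, -0.594, 0.636, -0.191], [-0.871, 0.339, -0.357, 0.367], [-0.003, -0.73, -0.684, 0.873], [0.0, 0.0, 0.0, 1.0]]
top 389.8858157671531 389.8858157671531 280.4846836674481 206.32443985954717
[[-0.003, -0.986, 0.17, 0.325], [-1.0, 0.008, 0.026, -0.037], [-0.027, -0.169, -0.985, 1.27], [0.0, 0.0, 0.0, 1.0]]
wrist 325.19226210127806 325.19226210127806 279.91826206533995 214.97554669038175
[[0.321, -0.897, -0.305, 0.263], [-0.947, -0.304, -0.102, -0.518], [-0.002, 0.321, -0.947, 0.374], [0.0, 0.0, 0.0, 1.0]]
```

View pics/scene0.png

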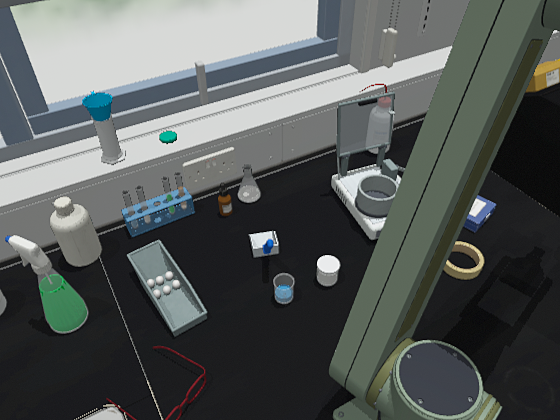

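View pics/top0.png

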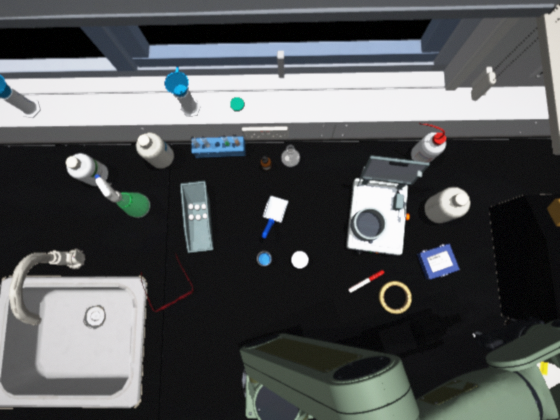

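View pics/wrist0.png

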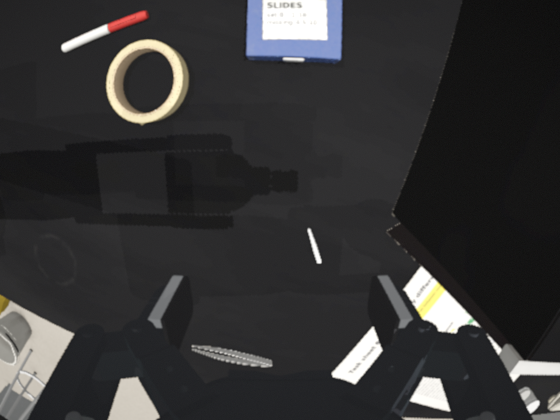

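The scene view shows the tray with six balls at about (165,286), the scoop at (265,243), the mill at (375,190), the beaker at (284,288), the pot at (328,270), the dropper at (225,203) and the flask at (249,186). The top view has the same things: tray (197,215), scoop (275,212), jar (368,224). Next I'll zoom in and measure.

```bash
cat > h.py <<'E'
import numpy as np, cv2
def load(n): 
    d=np.load(f"pics/{n}.npz"); return {k:d[k] for k in d.files}
def pts(c):
    H,W=c["z_map"].shape; u,v=np.meshgrid(np.arange(W),np.arange(H)); z=c["z_map"]
    P=np.stack([(u-c["cx"])/c["fx"]*z,(v-c["cy"])/c["fy"]*z,z],-1)
    return P@c["pose"][:3,:3].T+c["pose"][:3,3]
def proj(c,p):
    q=(np.asarray(p)-c["pose"][:3,3])@c["pose"][:3,:3]
    return np.stack([c["fx"]*q[...,0]/q[...,2]+c["cx"],c["fy"]*q[...,1]/q[...,2]+c["cy"]],-1)
E
python3 - <<'E'
from h import *
c=load("top0")
f=c["frame"][:,:,::-1]
a=cv2.resize(f[140:280,165:315],None,fx=5,fy=4*1.0,interpolation=cv2.INTER_CUBIC)
cv2.imwrite("pics/topA.png",cv2.resize(f[145:265,170:310],(700,600),interpolation=cv2.INTER_CUBIC))
cv2.imwrite("pics/topB.png",cv2.resize(f[145:265,330:470],(700,600),interpolation=cv2.INTER_CUBIC))
c=load("scene0");f=c["frame"][:,:,::-1]
cv2.imwrite("pics/scA.png",cv2.resize(f[180:340,120:320],(750,600),interpolation=cv2.INTER_CUBIC))
E
```

```text
(no output)
```

View pics/topA.png

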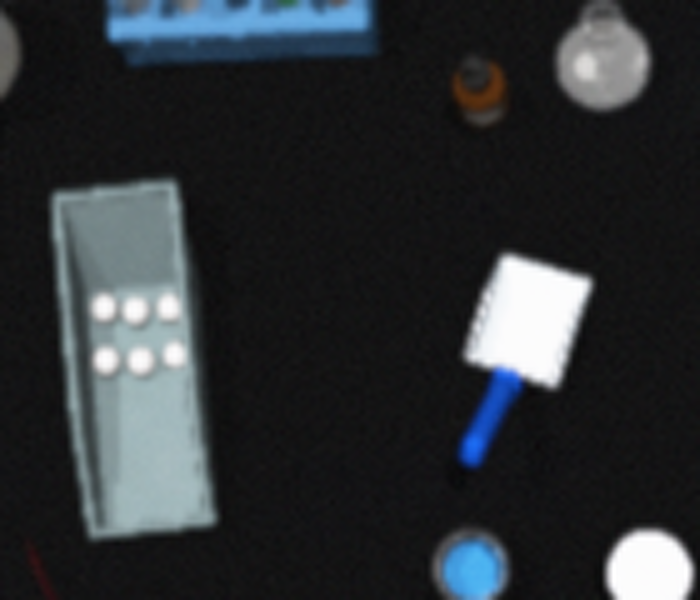

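View pics/topB.png

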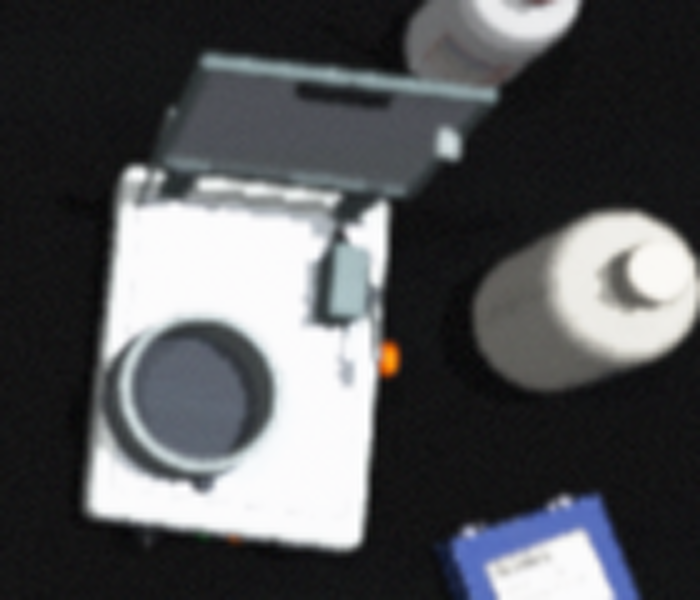

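View pics/scA.png

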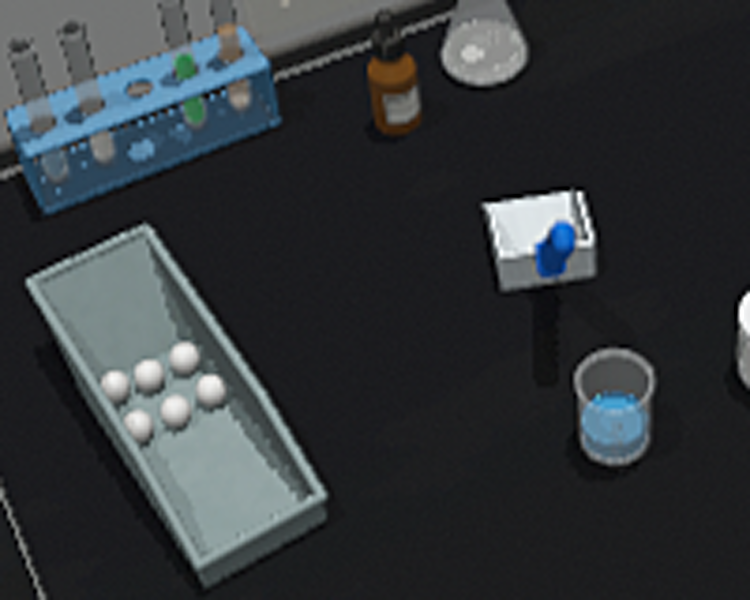

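Run:
```python
from h import *
T=load("top0");S=load("scene0")
PT=pts(T);PS=pts(S)
def ray(c,uv,z):
    d=np.array([(uv[0]-c["cx"])/c["fx"],(uv[1]-c["cy"])/c["fy"],1])@c["pose"][:3,:3].T
    o=c["pose"][:3,3]; return o+d*(z-o[2])/d[2]
def tri(a,b):
    A=[];B=[]
    for c,uv in((T,a),(S,b)):
        d=np.array([(uv[0]-c["cx"])/c["fx"],(uv[1]-c["cy"])/c["fy"],1])@c["pose"][:3,:3].T; d/=np.linalg.norm(d)
        M=np.eye(3)-np.outer(d,d);A.append(M);B.append(M@c["pose"][:3,3])
    p=np.linalg.solve(sum(A),sum(B)); return p, [np.linalg.norm(B[i]-A[i]@p) for i in (0,1)]
tA=lambda x,y:(170+(x-2)/5.,145+(y-2)/5.)
sA=lambda x,y:(120+(x-1.4)/3.75,180+(y-1.4)/3.75)
tB=lambda x,y:(330+(x-2)/5.,145+(y-2)/5.)
for n,a,b in [("tray farL",tA(55,192),sA(30,283)),("tray farR",tA(178,182),sA(148,227)),("nearL",tA(90,538),sA(203,578)),("nearR",tA(214,524),sA(325,495))]:
    p,e=tri(a,b);print(n,np.round(p,4),np.round(e,4))
# balls from both views
for n,x,l in [("b",(103,308),(115,387)),("b",(135,311),(149,377)),("b",(168,307),(185,358)),("b",(106,361),(139,427)),("b",(141,361),(176,412)),("b",(175,355),(210,390))]:
    p,e=tri(tA(*x),sA(*l));print(n,np.round(p,4),np.round(e,4))
for n,x,l in [("scoop handle top",(469,455),(566,238)),("lipL",(508,254),None),("lipR",(592,283),None),("backL",(468,358),(487,207)),("backR",(556,386),(592,236))]:
    print(n, end=' ')
    if l: p,e=tri(tA(*x),sA(*l));print(np.round(p,4),np.round(e,4))
    else: print(np.round(ray(T,tA(*x),0.0),4))
for name,c,P in(("top",T,PT),("scene",S,PS)):
    f=c["frame"].astype(int)
    m=(f[...,0]>200)&(f[...,1]<150)&(f[...,2]<80)&(P[...,2]>0.05)
    ys,xs=np.nonzero(m);print(name,"orange",list(zip(xs,ys))[:40])
    m=(f[...,2]>120)&(f[...,0]<60)&(f[...,1]<90)&(P[...,2]>0.02)&(P[...,2]<.16)&(P[...,0]>.4)
    q=P[m];print("blue",len(q),q.min(0),q.max(0))
```

```text
tray farL [0.6121 0.3147 0.0527] [0.0023 0.0023]
tray farR [0.6184 0.2365 0.0542] [0.0005 0.0005]
nearL [0.3918 0.2929 0.0173] [0.0026 0.0026]
nearR [0.4012 0.2137 0.0256] [0. 0.]
b [0.5429 0.2915 0.0145] [0.0016 0.0016]
b [0.5411 0.271  0.013 ] [0.0013 0.0013]
b [0.5429 0.248  0.0153] [0.002 0.002]
b [0.5078 0.2886 0.014 ] [0.0015 0.0015]
b [0.5078 0.2658 0.0135] [0.0013 0.0013]
b [0.5113 0.243  0.016 ] [0.0012 0.0012]
scoop handle top [0.4348 0.043  0.1133] [0.0019 0.0019]
lipL [0.5805 0.0271 0.    ]
lipR [ 0.5604 -0.0286  0.    ]
backL [0.5021 0.0525 0.0813] [0.0058 0.0058]
backR [ 0.4868 -0.0051  0.0402] [0.0005 0.0005]
top orange [(np.int64(437), np.int64(133)), (np.int64(438), np.int64(133)), (np.int64(439), np.int64(133)), (np.int64(440), np.int64(133)), (np.int64(441), np.int64(133)), (np.int64(437), np.int64(134)), (np.int64(438), np.int64(134)), (np.int64(439), np.int64(134)), (np.int64(440), np.int64(134)), (np.int64(441), np.int64(134)), (np.int64(435), np.int64(135)), (np.int64(436), np.int64(135)), (np.int64(437), np.int64(135)), (np.int64(438), np.int64(135)), (np.int6
[... 295 characters left out ...]
 np.int64(137)), (np.int64(442), np.int64(138)), (np.int64(443), np.int64(138)), (np.int64(444), np.int64(138)), (np.int64(445), np.int64(138)), (np.int64(435), np.int64(139)), (np.int64(440), np.int64(139)), (np.int64(441), np.int64(139)), (np.int64(442), np.int64(139)), (np.int64(443), np.int64(139)), (np.int64(444), np.int64(139)), (np.int64(435), np.int64(140)), (np.int64(436), np.int64(140)), (np.int64(437), np.int64(140)), (np.int64(438), np.int64(140)), (np.int64(439), np.int64(140)), (np.int64(440), np.int64(140))]
blue 76 [0.43205193 0.01930329 0.03669104] [0.49265748 0.04943662 0.11517831]
scene orange []
blue 29 [0.4297212  0.01851481 0.03000113] [0.74890634 0.2038827  0.11575667]
```

```bash
cat > fit.py <<'E'
from h import *
from scipy.optimize import least_squares
def box(p,lo,hi):
    lo=np.array(lo);hi=np.array(hi);q=np.abs(p-(lo+hi)/2)-(hi-lo)/2
    return np.linalg.norm(np.maximum(q,0),axis=1)+np.minimum(q.max(1),0)
def obox(p,c,ax,half):  # ax: rows axes
    q=np.abs((p-c)@np.array(ax).T)-np.array(half)
    return np.linalg.norm(np.maximum(q,0),axis=1)+np.minimum(q.max(1),0)
s,k=np.sin(np.radians(55)),np.cos(np.radians(55))
def scoop(p):
    d=[box(p,(-.0375,-.03,0),(.0375,.03,.002)),box(p,(-.0375,-.03,0),(-.0355,.03,.03))]
    for y in(-.03,.028): d.append(box(p,(-.0375,y,0),(.0075,y+.002,.03)))
    g=np.array([-.0795,0,.0794]);a=np.array([-k,0,s])
    d.append(obox(p,g+a*(-.0075),[a,[0,1,0],np.cross(a,[0,1,0])],(.0475,.007,.010)))
    return np.min(d,0)
def tray(p):
    d=[box(p,(-.116,-.038,0),(.045,.038,.004)),box(p,(-.116,-.038,0),(-.113,.038,.022))]
    for y in(-.038,.035): d.append(box(p,(-.048,y,0),(.098,y+.003,.050)))
    c=np.array([.07,0,.0295]);n=np.array([1,0,-1])/2**.5;a=np.array([1,0,1])/2**.5
    d.append(obox(p,c+n*.0015,[a,[0,1,0],n],(.036,.035,.0015)))
    return np.min(d,0)
def mill(p):
    d=[box(p,(-.1125,-.085,0),(.1125,.085,.05))]
    q=p-np.array([-.035,.033,0]);r=np.hypot(q[:,0],q[:,1])
    a=np.stack([np.abs(r-.046)-.003,np.abs(q[:,2]-.079)-.029],1)
    d.append(np.linalg.norm(np.maximum(a,0),axis=1)+np.minimum(a.max(1),0))
    a=np.stack([r-.049,np.abs(q[:,2]-.053)-.003],1)
    d.append(np.linalg.norm(np.maximum(a,0),axis=1)+np.minimum(a.max(1),0))
    return np.min(d,0)
def fit(f,P,x0,zfree=True):
    def res(x):
        c,s_=np.cos(x[2]),np.sin(x[2]);q=P-np.array([x[0],x[1],x[3] if zfree else 0])
        return f(np.stack([q[:,0]*c+q[:,1]*s_,-q[:,0]*s_+q[:,1]*c,q[:,2]],1))
    o=least_squares(res,x0,loss='soft_l1',f_scale=.0015,x_scale=[.01,.01,.1,.01],diff_step=1e-4)
    return o.x,np.median(np.abs(res(o.x))),len(P)
def sel(P,lo,hi): 
    Q=P.reshape(-1,3); return Q[((Q>lo)&(Q<hi)).all(1)]
E
python3 - <<'E'
from fit import *
cl={n:pts(load(n+"0")) for n in("top","scene")}
for n,P in cl.items():
    for nm,f,lo,hi,x0 in [("tray",tray,(.37,.19,.004),(.65,.34,.08),[.515,.2654,.1,0]),
      ("scoop",scoop,(.41,-.05,.006),(.60,.08,.14),[.53,.012,-.31,0]),
      ("mill",mill,(.42,-.40,.02),(.70,-.17,.125),[.59,-.28,-.05,0])]:
        Q=sel(P,lo,hi)
        o,m,k_=fit(f,Q,x0); print(n,nm,np.round(o,4),"med",round(m,4),k_)
E
```

```text
top tray [0.5173 0.2674 0.1036 0.0062] med 0.0012 1454
top scoop [ 0.5322  0.0124 -0.3269  0.0024] med 0.001 197
top mill [ 0.5088 -0.3454 -1.7028  0.0022] med 0.004 3419
scene tray [0.5151 0.2658 0.0892 0.0062] med 0.0012 3860
scene scoop [ 0.5335  0.0107 -0.3024  0.0042] med 0.0007 382
scene mill [ 0.5105 -0.3435 -1.6461  0.0522] med 0.0059 3395
```

Run:
```python
from fit import *
cl={n:pts(load(n+"0")) for n in("top","scene")}
print(cl["top"][216:218,370:380:3].round(3).tolist(), cl["top"][217,406:411].round(3).tolist(), cl["top"][180:186,375].round(3).tolist())
for n,P in cl.items():
    Q=sel(P,(.42,-.42,.02),(.66,-.17,.125))
    best=min((fit(mill,Q,[x,y,-.12,0]) for x in(.55,.58) for y in(-.29,-.26)),key=lambda o:o[1]); print(n,np.round(best[0],4),best[1:],Q.min(0),Q.max(0))
    w=best[0]; c,s_=np.cos(w[2]),np.sin(w[2]); R=np.array([[c,-s_],[s_,c]])
    print("jar",w[:2]+R@[-.035,.033],"roller",w[:2]+R@[-.002,-.0745])
T=load("top0");S=load("scene0")
from h import proj
for c,n in((T,"top"),(S,"scene")):
    print(n,proj(c,np.array([*(w[:2]+R@[-.035,.033]),.108])),proj(c,np.array([*(w[:2]+R@[-.002,-.0745]),.101])))
# bystanders
for nm,(u,v) in dict(drop=(266,161),flask=(290,156),pot=(300,260),beaker=(264,258)).items(): print(nm,cl["top"][v-1:v+2,u].round(3).tolist())
```

```text
[[[0.5, -0.284, 0.06], [0.501, -0.294, 0.057], [0.5, -0.302, 0.062], [0.498, -0.309, 0.072]], [[0.498, -0.285, 0.055], [0.497, -0.294, 0.057], [0.497, -0.302, 0.062], [0.496, -0.311, 0.066]]] [[0.49, -0.382, 0.104], [0.489, -0.384, 0.109], [0.489, -0.386, 0.11], [0.505, -0.423, -0.001], [0.505, -0.426, -0.0]] [[0.629, -0.318, 0.001], [0.615, -0.307, 0.047], [0.612, -0.307, 0.048], [0.608, -0.307, 0.049], [0.604, -0.306, 0.051], [0.602, -0.307, 0.045]]
top [ 0.5028 -0.3117 -0.1419  0.0014] (np.float64(0.001909153605117897), 3446) [ 0.42000249 -0.40821033  0.02001213] [ 0.62397903 -0.2145788   0.12499304]
jar [ 0.4728393  -0.27407873] roller [ 0.49030182 -0.38516568]
scene [ 0.497  -0.3139 -0.1454  0.0126] (np.float64(0.0026502609388337093), 3399) [ 0.42002918 -0.40343041  0.02019617] [ 0.62496459 -0.21541513  0.12498052]
jar [ 0.46710751 -0.27618564] roller [ 0.48418577 -0.38733232]
top [370.97609527 224.67848896] [407.52975729 219.05949407]
scene [379.27970413 187.95179197] [409.71563475 172.0577609 ]
drop [[0.679, 0.04, 0.08], [0.676, 0.04, 0.079], [0.673, 0.04, 0.076]]
flask [[0.699, -0.036, 0.065], [0.696, -0.036, 0.065], [0.695, -0.036, 0.058]]
pot [[0.369, -0.065, 0.053], [0.365, -0.065, 0.054], [0.363, -0.065, 0.047]]
beaker [[0.377, 0.049, 0.018], [0.373, 0.049, 0.02], [0.37, 0.049, 0.018]]
```

Run:
```python
import fit
from fit import *
src=open('fit.py').read()
def tray2(p):
    d=[box(p,(-.116,-.038,0),(.045,.038,.004)),box(p,(-.116,-.038,0),(-.113,.038,.022))]
    top=np.interp(p[:,0],[-.116,-.048,.098],[.022,.047,.055])
    for y in(-.038,.035):
        lo=np.stack([0*top-.116,0*top+y,0*top],1);hi=np.stack([0*top+.098,0*top+y+.003,top],1)
        q=np.abs(p-(lo+hi)/2)-(hi-lo)/2
        d.append(np.linalg.norm(np.maximum(q,0),axis=1)+np.minimum(q.max(1),0))
    c=np.array([.07,0,.0295]);n=np.array([1,0,-1])/2**.5;a=np.array([1,0,1])/2**.5
    d.append(obox(p,c+n*.0015,[a,[0,1,0],n],(.036,.035,.0015)))
    return np.min(d,0)
cl={n:pts(load(n+"0")) for n in("top","scene")}
for n,P in cl.items():
    Q=sel(P,(.37,.19,.001),(.65,.34,.08))
    for z in(True,False):
        o,m,k_=fit.fit(tray2,Q,[.515,.2654,.1,0],z); print(n,np.round(o,4),m,k_)
    c,s_=np.cos(.096),np.sin(.096); q=P.reshape(-1,3)-np.array([.516,.2666,0]); q=np.stack([q[:,0]*c+q[:,1]*s_,-q[:,0]*s_+q[:,1]*c,q[:,2]],1)
    a=q[(abs(q[:,1])<.02)&(q[:,2]>-.01)]
    for x in(-.1,-.08,-.06,-.04,.05,.06,.07,.08,.09,.1): print(x,np.round(np.median(a[abs(a[:,0]-x)<.004][:,2]),4),end='; ')
    print()
    for x in (-.07,-.03,0,.03,.06):
        b=q[(abs(q[:,0]-x)<.005)&(q[:,2]>.025)]; print(x,[np.round(np.percentile(b[(b[:,1]*s)>0][:,1],[5,50,95]),4).tolist() for s in(-1,1)])
    Q=sel(P,(.35,-.42,.015),(.66,-.17,.125))
    best=min((fit.fit(mill,Q,[x,y,-.12,0],zz) for x in(.5,.52) for y in(-.31,-.29) for zz in(True,)),key=lambda o:o[1]); print("mill",n,np.round(best[0],4),best[1:])
```

```text
Traceback (most recent call last):
AttributeError: 'function' object has no attribute 'fit'
```

```bash
python3 - <<'E'
src=open('fit.py').read()
i=src.index("def tray(p)");j=src.index("def mill(p)")
new='''def tray(p):
    d=[box(p,(-.116,-.038,0),(.045,.038,.004)),box(p,(-.116,-.038,0),(-.113,.038,.022))]
    top=np.interp(p[:,0],[-.116,-.048,.098],[.022,.047,.055])
    for y in(-.038,.035):
        lo=np.stack([0*top-.116,0*top+y,0*top],1);hi=np.stack([0*top+.098,0*top+y+.003,top],1)
        q=np.abs(p-(lo+hi)/2)-(hi-lo)/2
        d.append(np.linalg.norm(np.maximum(q,0),axis=1)+np.minimum(q.max(1),0))
    c=np.array([.07,0,.0295]);n=np.array([1,0,-1])/2**.5;a=np.array([1,0,1])/2**.5
    d.append(obox(p,c+n*.0015,[a,[0,1,0],n],(.036,.035,.0015)))
    return np.min(d,0)
'''
open('fit.py','w').write(src[:i]+new+src[j:])
E
cat > a.py <<'E'
from fit import *
cl={n:pts(load(n+"0")) for n in("top","scene")}
for n,P in cl.items():
    Q=sel(P,(.37,.19,.001),(.65,.34,.08))
    for z in(True,False):
        o,m,k_=fit(tray,Q,[.515,.2654,.1,0],z); print(n,np.round(o,4),m,k_)
    c,s_=np.cos(.096),np.sin(.096); q=P.reshape(-1,3)-np.array([.516,.2666,0]); q=np.stack([q[:,0]*c+q[:,1]*s_,-q[:,0]*s_+q[:,1]*c,q[:,2]],1)
    a=q[(abs(q[:,1])<.02)&(q[:,2]>-.01)]
    for x in(-.1,-.08,-.06,-.04,.05,.06,.07,.08,.09,.1): print(x,np.round(np.median(a[abs(a[:,0]-x)<.004][:,2]),4),end='; ')
    print()
    for x in (-.07,-.03,0,.03,.06):
        b=q[(abs(q[:,0]-x)<.005)&(q[:,2]>.025)&(abs(q[:,1])<.06)]; print(x,[np.round(np.percentile(b[(b[:,1]*s)>0][:,1],[5,50,95]),4).tolist() for s in(-1,1)])
    Q=sel(P,(.35,-.42,.015),(.66,-.17,.125))
    best=min((fit(mill,Q,[x,y,-.12,0],zz) for x in(.5,.52) for y in(-.31,-.29) for zz in(True,)),key=lambda o:o[1]); print("mill",n,np.round(best[0],4),best[1:])
E
python3 a.py
```

```text
top [0.5155 0.265  0.0805 0.0033] 0.001404736384335123 2258
top [0.5135 0.2648 0.0821 0.    ] 0.0016413612953949386 2258
-0.1 0.004; -0.08 0.0039; -0.06 0.0033; -0.04 0.0029; 0.05 0.0106; 0.06 0.0198; 0.07 0.0298; 0.08 0.0411; 0.09 0.0498; 0.1 0.0578; 
-0.07 [[-0.041, -0.0385, -0.0362], [0.0351, 0.036, 0.0396]]
-0.03 [[-0.0389, -0.0378, -0.035], [0.0346, 0.0359, 0.0384]]
0 [[-0.038, -0.0369, -0.034], [0.0353, 0.0365, 0.039]]
0.03 [[-0.0375, -0.036, -0.0341], [0.0359, 0.0369, 0.0408]]
0.06 [[-0.0384, -0.0367, -0.0136], [0.0127, 0.0369, 0.0417]]
mill top [ 0.5031 -0.3115 -0.1359  0.0011] (np.float64(0.0018793111377427008), 4041)
scene [0.5113 0.2675 0.0692 0.003 ] 0.002366256114055682 6090
scene [0.5097 0.2675 0.0662 0.    ] 0.003521136132853293 6090
-0.1 0.0063; -0.08 0.0059; -0.06 0.0062; -0.04 0.0056; 0.05 0.012; 0.06 0.022; 0.07 0.0322; 0.08 0.0429; 0.09 0.0527; 0.1 0.0582; 
-0.07 [[-0.0422, -0.0378, -0.0364], [0.0331, 0.0359, 0.0381]]
-0.03 [[-0.0403, -0.0372, -0.0365], [0.0334, 0.0362, 0.0384]]
0 [[-0.04, -0.037, -0.0359], [0.0339, 0.0362, 0.0388]]
0.03 [[-0.0396, -0.0361, -0.0353], [0.0221, 0.0366, 0.0393]]
0.06 [[-0.0377, -0.0292, -0.0029], [0.0036, 0.0253, 0.0389]]
mill scene [ 0.503  -0.3143 -0.1425  0.0066] (np.float64(0.0020647033543946002), 3642)
```

The fits from both cameras agree to within 3 mm:

| Item | x (m) | y (m) | Yaw (rad) |
|---|---|---|---|
| Tray | 0.515 | 0.266 | 0.108 |
| Scoop | 0.533 | 0.012 | -0.315 |
| Mill | 0.503 | -0.312 | -0.14 |

The grip point comes out at about (0.457, 0.036, 0.079). I'll move to hover near the scoop.

```bash
python3 -m pendant '[[-1,1.75,4.2,0.35,0,0,-0.046],[-1,1.75,4.2,0.35,0,0,-0.046],[-1,1.75,4.2,0.35,0,0,-0.046],[-1,1.75,4.2,0.35,0,0,-0.046],[-1,1.75,4.2,0.35,0,0,-0.046],[-1,1.75,4.2,0.35,0,0,-0.046],[-1,1.75,4.2,0.35,0,0,-0.046],[-1,1.75,4.2,0.35,0,0,-0.046],[-1,1.75,4.2,0.35,0,0,-0.046],[-1,1.75,4.2,0.35,0,0,-0.046],[-1,1.75,4.2,0.35,0,0,-0.046],[-1,1.75,4.2,0.35,0,0,-0.046],[-1,1.75,4.2,0.35,0,0,-0.046],[-1,1.75,4.2,0.35,0,0,-0.046],[-1,0,0,0,0,0,0]]'
cat > cap.py <<'E'
import sys,cv2,numpy as np
from workcell import r
tag=sys.argv[1]
for n in sys.argv[2:]:
    c=r.capture(n); cv2.imwrite(f"pics/{n}{tag}.png",c["frame"][:,:,::-1]); np.savez(f"pics/{n}{tag}.npz",**c)
s=r.sense(); print({k:np.round(s[k],4).tolist() for k in("t","q","position","eef_rot","ft_force","width")})
E
python3 cap.py 1 wrist scene top
```

```text
t: 1.65
position: [0.4312, 0.0477, 0.2914]
eef_rot: [[0.952, -0.306, 0.001], [-0.306, -0.952, 0.002], [0.001, -0.002, -1.0]]
ft_force: [0.2, -0.5, -0.1]
width: 0.0854
{'t': 1.8, 'q': [0.0742, 0.0599, 1.774, -0.0007, 1.309, 1.9613], 'position': [0.4291, 0.0432, 0.2909], 'eef_rot': [[0.9504, -0.3109, -0.0013], [-0.3109, -0.9504, -0.0007], [-0.001, 0.0011, -1.0]], 'ft_force': [0.2857, 0.2021, -0.306], 'width': 0.0855}
```

View pics/wrist1.png

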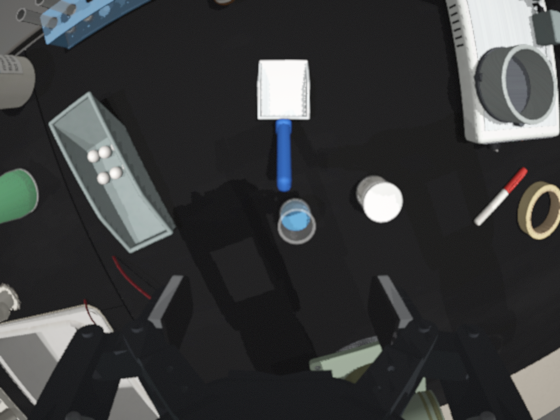

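The wrist view shows the scoop at about (284,90) with its handle running from (284,122) to (286,187), nearly in line with the tool. The beaker is at (297,222), the pot at (380,200), the tray on the left and the mill on the right. I'll refine the scoop, tray and mill poses with this view added.

```bash
cat >> h.py <<'E'
def ptsw(c):
    H,W=c["z_map"].shape; u,v=np.meshgrid(np.arange(W),np.arange(H)); z=c["z_map"]
    a=(u-c["cx"])/c["fx"];b=(v-c["cy"])/c["fy"];t=np.hypot(a,b)+1e-9;k=np.tan(t)/t
    P=np.stack([a*k*z,b*k*z,z],-1); P[t>1.2]=np.nan
    return P@c["pose"][:3,:3].T+c["pose"][:3,3]
def projw(c,p):
    q=(np.asarray(p)-c["pose"][:3,3])@c["pose"][:3,:3]
    rr=np.hypot(q[...,0],q[...,1]);t=np.arctan2(rr,q[...,2]);k=t/np.maximum(rr,1e-9)
    return np.stack([c["fx"]*q[...,0]*k+c["cx"],c["fy"]*q[...,1]*k+c["cy"]],-1)
E
cat > b.py <<'E'
from fit import *
import sys
tag=sys.argv[1]
for n in("wrist","scene","top"):
    try: c=load(n+tag)
    except Exception: continue
    P=ptsw(c) if n=="wrist" else pts(c)
    for nm,f,lo,hi,x0 in [("tray",tray,(.37,.17,.002),(.65,.34,.08),[.515,.2662,.108,0]),
      ("scoop",scoop,(.41,-.05,.006),(.60,.08,.14),[.533,.0116,-.31,0]),
      ("mill",mill,(.35,-.42,.02),(.64,-.17,.125),[.503,-.3125,-.139,0])]:
        Q=sel(P,lo,hi)
        if len(Q)<50: print(n,nm,"few",len(Q)); continue
        o,m,k_=fit(f,Q,x0); print(n,nm,np.round(o,4),"med",round(m,4),k_)
E
python3 b.py 1
```

```text
wrist tray [0.5154 0.2651 0.1047 0.0047] med 0.0006 10129
wrist scoop [ 0.5332  0.0109 -0.317   0.0012] med 0.0008 1423
wrist mill [ 0.503  -0.3135 -0.1382  0.0018] med 0.0009 13797
scene tray [0.513  0.2645 0.0912 0.0041] med 0.0018 5674
scene scoop [ 0.5332  0.011  -0.3007  0.0044] med 0.0006 379
scene mill [ 0.4763 -0.284  -0.4031  0.0505] med 0.0047 536
top tray [0.5171 0.2676 0.0629 0.0044] med 0.0013 1628
top scoop few 27
top mill [ 0.503  -0.3117 -0.138   0.001 ] med 0.0019 4025
```

```bash
python3 -m pendant '[[-1,0,0.1,-4,-0.045,-0.138,0],[-1,0,0.1,-4,-0.045,-0.138,0],[-1,0,0,-4,-0.045,-0.138,0],[-1,0,0,0,0,0,0],[-1,0,0,0,0,0,0]]'; python3 cap.py 2 wrist; python3 b.py 2
```

```text
t: 2.3
position: [0.4294, 0.0414, 0.1844]
eef_rot: [[0.88, -0.321, 0.35], [-0.295, -0.947, -0.127], [0.372, 0.009, -0.928]]
ft_force: [0.7, 0.4, 0.5]
width: 0.0854
{'t': 2.35, 'q': [0.2104, 0.0111, 2.1737, -0.3327, 0.6505, 2.3419], 'position': [0.4322, 0.0419, 0.1865], 'eef_rot': [[0.8779, -0.3214, 0.3549], [-0.2956, -0.9469, -0.1264], [0.3767, 0.0061, -0.9263]], 'ft_force': [0.6645, 0.4041, 0.8346], 'width': 0.0853}
wrist tray [0.5194 0.2656 0.1066 0.0048] med 0.0006 13088
wrist scoop [ 0.5336  0.0108 -0.3155  0.001 ] med 0.0007 2332
wrist mill [ 0.5027 -0.3136 -0.1392  0.0022] med 0.001 16479
```

View pics/wrist2.png

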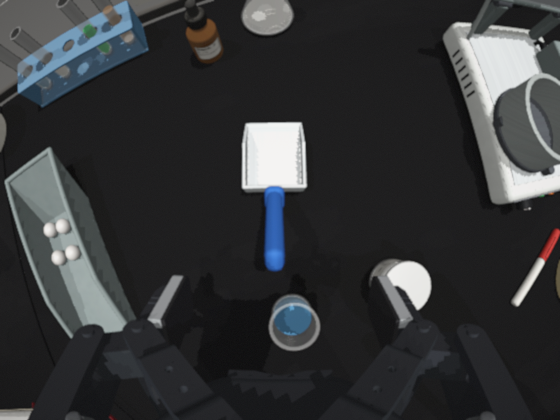

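```bash
cat > kin.py <<'E'
import numpy as np
from scipy.spatial.transform import Rotation as R
from scipy.optimize import least_squares
L=np.array([.585,.41,.43,.24,0,0])
LO=np.array([-3.11,-.84,.21,-1.34,.05,-2.56]);HI=np.array([3.11,2.01,2.61,4.49,2.63,2.56])
C6=[1,0.]
def fk(q,L=None):
    L=globals()['L'] if L is None else L
    rz=lambda a:R.from_euler('z',a);ry=lambda a:R.from_euler('y',a)
    A=rz(q[0])*ry(q[1]);p=np.array([0,0,L[3]])+rz(q[0]).apply([L[4],0,0])+A.apply([0,0,L[0]])
    B=A*ry(q[2]);p=p+B.apply([L[5],0,L[1]])
    D=B*rz(q[3])*ry(q[4])
    p=p+D.apply([0,0,L[2]])
    return p,(D*rz(C6[0]*q[5]+C6[1])).as_matrix()
data=[([-1.264,.32,1.566,0,1.257,-.02],[.184,-.544,.241],[[.947,.321,-.001],[.321,-.947,.002],[0,-.002,-1]]),
([0.0742,0.0599,1.774,-0.0007,1.309,1.9613],[0.4291,0.0432,0.2909],[[0.9504,-0.3109,-0.0013],[-0.3109,-0.9504,-0.0007],[-0.001,0.0011,-1.0]]),
([0.2104,0.0111,2.1737,-0.3327,0.6505,2.3419],[0.4322,0.0419,0.1865],[[0.8779,-0.3214,0.3549],[-0.2956,-0.9469,-0.1264],[0.3767,0.0061,-0.9263]])]
E
python3 - <<'E'
import kin;from kin import *
for s in(1,-1):
    for c in(0,np.pi/2,np.pi,-np.pi/2):
        kin.C6[:]=[s,c]; e=max(np.abs(fk(q)[1]-np.array(M)).max() for q,p,M in data); print(s,c,e)
        if e<.05: best=(s,c)
kin.C6[:]=list(best)
o=least_squares(lambda l:np.concatenate([fk(q,l)[0]-p for q,p,M in data]),kin.L); print(best,o.x,o.fun.round(4))
o=least_squares(lambda l:np.concatenate([fk(q,np.r_[l,0,0])[0]-p for q,p,M in data]),kin.L[:4]); print(o.x,o.fun.round(4))
E
```

```text
1 0 1.2680105412823772
1 1.5707963267948966 0.0006583686810792536
1 3.141592653589793 1.2680756208421018
1 -1.5707963267948966 1.9008477148838843
-1 0 1.2298808815711522
-1 1.5707963267948966 1.8442729507864257
-1 3.141592653589793 1.8850094731489009
-1 -1.5707963267948966 1.9061550479715903
(1, 1.5707963267948966) [ 0.58230518  0.38181935  0.24977404  0.04256617  0.02366732 -0.01572899] [-0.0105 -0.0036  0.0011  0.0007 -0.0114 -0.001  -0.     -0.0001 -0.0002]
[0.5853282  0.41098979 0.27137542 0.08614497] [-0.0105 -0.0037  0.002   0.0013 -0.0114  0.0013 -0.001  -0.0047 -0.0032]
```

```bash
python3 - <<'E'
s=open('kin.py').read()
s=s.replace("B.apply([L[5],0,L[1]])","B.apply([L[5],L[6],L[1]])").replace("C6=[1,0.]","C6=[1,np.pi/2]").replace(".24,0,0])",".24,0,0,.011])")
open('kin.py','w').write(s)
E
python3 - <<'E'
import kin;from kin import *
o=least_squares(lambda l:np.concatenate([fk(q,np.r_[l[:4],0,0,l[4]])[0]-p for q,p,M in data]),[.585,.41,.27,.09,.011]); print(o.x.round(4),o.fun.round(4))
o=least_squares(lambda l:np.concatenate([fk(q,l)[0]-p for q,p,M in data]),kin.L); print(o.x.round(4),o.fun.round(4))
E
```

```text
[0.5964 0.4076 0.2908 0.0929 0.0103] [-0.0006 -0.0008  0.0009 -0.0022 -0.0014  0.0005  0.0011  0.0023 -0.0014]
[0.5913 0.4161 0.3066 0.1394 0.0008 0.025  0.0113] [ 0.0002  0.      0.0003 -0.     -0.0002 -0.0002 -0.     -0.     -0.    ]
```

```bash
cat >> kin.py <<'E'
L=np.array([0.5913,0.4161,0.3066,0.1394,0.0008,0.025,0.0113])
def ik(p,M,q0=None):
    best=None
    for k,s in enumerate([q0] if q0 is not None else [[np.arctan2(p[1],p[0]),a,b,0,1.2,c] for a,b in((.1,1.9),(.5,1.5)) for c in(-1.2,0,1.2,2)]):
        f=lambda q:np.concatenate([(fk(q)[0]-p)*5,(fk(q)[1]-M).ravel()])
        o=least_squares(f,np.clip(s,LO+1e-3,HI-1e-3),bounds=(LO,HI))
        if best is None or o.cost<best.cost: best=o
        if best.cost<1e-8: break
    return best.x,best.cost
G=np.array([-.0795,0,.0794])
def tool(th,flip=False):
    s=-1 if flip else 1;t=np.radians(th)
    return np.array([[s*np.cos(t),0,np.sin(t)],[0,-s,0],[s*np.sin(t),0,-np.cos(t)]])
def pose(pt,local,psi,phi,th,flip=False):
    """tool TCP pose with scoop-local point `local` at world pt; psi rad, phi deg mouth up"""
    Rs=(R.from_euler('z',psi)*R.from_euler('y',-np.radians(phi))).as_matrix()
    M=Rs@tool(th,flip)
    o=np.asarray(pt)-Rs@np.asarray(local)
    return o+Rs@G+.008*M[:,2],M
LIP=np.array([.0375,0,0])
TR=(np.array([.515,.2655]),.105);ML=(np.array([.503,-.313]),-.138)
def w2(fr,x,y,z):
    c,s=np.cos(fr[1]),np.sin(fr[1]);return np.array([fr[0][0]+c*x-s*y,fr[0][1]+s*x+c*y,z])
E
python3 - <<'E'
from kin import *
np.set_printoptions(precision=2,suppress=True)
jar=w2(ML,-.035,.033,.105); print("jar",jar)
for flip in(False,True):
  for th in(0,10,20,30):
    print("flip",flip,"th",th)
    for nm,a in dict(grasp=((.533,.011,0),(0,0,0),-.316,0),tin=(w2(TR,-.024,0,.004),LIP,.105,0),foot=(w2(TR,.045,0,.004),LIP,.105,0),ramp=(w2(TR,.082,0,.041),LIP,.105,29),carry=(w2(TR,.05,0,.2),LIP,.105,25),
       mid=((.5,0,.25),LIP,-.2,25),pre=(jar+[-.03,0,.06],LIP,-.5,20),dump0=(jar,LIP,-.14,-55),dump5=(jar,LIP,-.5,-55),dump9=(jar,LIP,-.9,-55)).items():
        p,M=pose(*a,th,flip); q,c=ik(p,M); print("  ",nm,q,"%.0e"%c,"tcp",p)
E
```

```text
jar [ 0.47 -0.28  0.1 ]
flip False th 0
   grasp [0.05 0.33 2.06 0.   0.75 1.94] 2e-28 tcp [0.46 0.04 0.07]
   tin [0.56 0.31 2.07 0.   0.76 2.03] 6e-24 tcp [0.37 0.25 0.08]
   foot [0.5  0.39 1.93 0.   0.81 1.97] 2e-27 tcp [0.44 0.26 0.08]
   ramp [ 0.56  0.35  2.2  -0.61  0.23  2.56] 1e-02 tcp [0.46 0.26 0.05]
   carry [ 0.65  0.07  2.04 -0.36  0.68  2.36] 5e-18 tcp [0.43 0.26 0.22]
   mid [ 0.17 -0.23  2.17 -0.21  0.81  2.06] 2e-30 tcp [0.37 0.03 0.27]
   pre [-0.64 -0.09  2.24  0.08  0.65  1.37] 2e-30 tcp [ 0.32 -0.21  0.19]
   dump0 [-0.42  0.73  1.19 -0.28  2.15  1.25] 1e-24 tcp [ 0.46 -0.27  0.24]
   dump5 [-0.53  0.75  1.15 -0.03  2.21  1.53] 3e-25 tcp [ 0.47 -0.27  0.24]
   dump9 [-0.66  0.73  1.18  0.24  2.16  1.85] 3e-17 tcp [ 0.47 -0.27  0.24]
flip False th 10
   grasp [ 0.1   0.28  2.17 -0.14  0.54  2.1 ] 4e-20 tcp [0.46 0.04 0.07]
   tin [ 0.62  0.26  2.17 -0.16  0.56  2.22] 2e-30 tcp [0.38 0.25 0.08]
   foot [ 0.55  0.34  2.04 -0.13  0.6   2.12] 1e-20 tcp [0.44 0.26 0.08]
   ramp [ 0.51  0.32  2.24 -0.66  0.13  2.56] 6e-02 tcp [0.46 0.26 0.05]
   carry [ 0.68  0.03  2.
[... 4269 characters left out ...]
26  0.24] 3e-05 tcp [0.46 0.03 0.07]
   tin [ 0.77  0.24  2.38 -1.27  0.33  0.28] 1e-27 tcp [0.38 0.25 0.08]
   foot [ 0.66  0.3   2.26 -1.15  0.29  0.06] 5e-28 tcp [0.45 0.26 0.08]
   ramp [0.82 0.61 2.55 3.85 1.04 1.59] 1e-19 tcp [0.46 0.26 0.05]
   carry [ 0.85  0.04  2.27 -1.34  0.58  0.28] 1e-02 tcp [0.43 0.26 0.22]
   mid [ 0.47 -0.32  2.49 -1.34  0.55  0.16] 5e-05 tcp [0.37 0.03 0.27]
   pre [-0.76 -0.16  2.59  2.19  0.24  2.34] 2e-28 tcp [ 0.33 -0.21  0.19]
   dump0 [-0.47  0.48  1.39 -0.14  1.68 -1.89] 8e-30 tcp [ 0.47 -0.27  0.24]
   dump5 [-0.54  0.49  1.37 -0.02  1.71 -1.61] 1e-23 tcp [ 0.47 -0.27  0.24]
   dump9 [-0.61  0.48  1.39  0.12  1.69 -1.29] 6e-24 tcp [ 0.47 -0.27  0.24]
```

Run:
```python
from kin import *
np.set_printoptions(precision=2,suppress=True)
jar=w2(ML,-.035,.033,.105)
flip=True
for th in(-5,-15,-25):
    print("th",th)
    for nm,a in dict(grasp=((.533,.011,0),(0,0,0),-.316,0),tin=(w2(TR,-.024,0,.004),LIP,.105,0),foot=(w2(TR,.045,0,.004),LIP,.105,0),ramp=(w2(TR,.082,0,.041),LIP,.105,29),carry=(w2(TR,.05,0,.2),LIP,.105,25),
       mid=((.5,0,.25),LIP,-.2,25),pre=(jar+[0,.06,.06],LIP,-1.2,20),pre15=(jar+[0,.06,.06],LIP,-1.5,20),dump9=(jar,LIP,-.9,-45),dump12=(jar,LIP,-1.2,-45),dump15=(jar,LIP,-1.5,-45),dump15b=(jar,LIP,-1.5,-55)).items():
        p,M=pose(*a,th,flip); q,c=ik(p,M); print("  ",nm,q,"%.0e"%c,"tcp",p)
```

```text
th -5
   grasp [ 0.03  0.36  2.01  0.04  0.85 -1.25] 8e-27 tcp [0.46 0.04 0.07]
   tin [ 0.54  0.35  2.02  0.05  0.85 -1.17] 1e-26 tcp [0.37 0.25 0.08]
   foot [ 0.49  0.42  1.88  0.04  0.92 -1.22] 1e-18 tcp [0.44 0.26 0.08]
   ramp [ 0.61  0.37  2.21 -0.8   0.28 -0.33] 2e-21 tcp [0.46 0.26 0.05]
   carry [ 0.62  0.09  1.99 -0.24  0.77 -0.9 ] 4e-18 tcp [0.43 0.26 0.21]
   mid [ 0.14 -0.2   2.12 -0.15  0.9  -1.16] 1e-27 tcp [0.37 0.03 0.26]
   pre [-0.07  0.09  2.03 -0.3   0.92 -0.27] 4e-19 tcp [ 0.42 -0.09  0.19]
   pre15 [-0.03  0.19  1.91 -0.3   1.03  0.06] 1e-28 tcp [ 0.46 -0.08  0.19]
   dump9 [-0.64  0.65  1.29  0.22  2.05 -1.3 ] 2e-25 tcp [ 0.45 -0.25  0.24]
   dump12 [-0.72  0.62  1.35  0.39  1.95 -1.09] 3e-31 tcp [ 0.46 -0.25  0.24]
   dump15 [-0.79  0.57  1.45  0.54  1.82 -0.92] 6e-24 tcp [ 0.47 -0.24  0.24]
   dump15b [-0.84  0.66  1.38  0.61  1.97 -0.94] 3e-31 tcp [ 0.47 -0.27  0.24]
th -15
   grasp [ 0.    0.43  1.91  0.09  1.05 -1.31] 1e-30 tcp [0.46 0.04 0.07]
   tin [ 0.5   0.42  1.93  0.12  1.04 -1.25] 2e-31 tcp [0.37 0.25 0.08]
   foot [ 0.45  0.5   1.78  0.1   1.12 
[... 925 characters left out ...]
 [0.44 0.26 0.08]
   ramp [ 0.51  0.43  1.98 -0.04  0.67 -1.13] 2e-29 tcp [0.46 0.26 0.05]
   carry [ 0.52  0.22  1.78 -0.    1.14 -1.16] 3e-26 tcp [0.43 0.26 0.21]
   mid [ 0.05 -0.04  1.94 -0.    1.24 -1.33] 5e-25 tcp [0.36 0.03 0.26]
   pre [-0.28  0.16  1.92  0.08  1.11 -0.69] 7e-31 tcp [ 0.42 -0.09  0.19]
   pre15 [-0.25  0.21  1.86  0.09  1.1  -0.36] 2e-22 tcp [ 0.46 -0.08  0.19]
   dump9 [-0.66  0.8   1.22  0.31  2.31 -1.28] 2e-21 tcp [ 0.45 -0.25  0.24]
   dump12 [-0.75  0.76  1.31  0.52  2.19 -1.08] 1e-17 tcp [ 0.46 -0.24  0.24]
   dump15 [-0.84  0.7   1.43  0.7   2.03 -0.95] 3e-27 tcp [ 0.47 -0.24  0.24]
   dump15b [-0.87  0.79  1.38  0.78  2.16 -0.94] 2e-19 tcp [ 0.47 -0.27  0.24]
```

```bash
cat > rel.py <<'E'
from kin import *
from workcell import r
np.set_printoptions(precision=4,suppress=True)
def rel(p,M,show=True):
    s=r.sense();d=(np.asarray(p)-s["position"])*100
    v=R.from_matrix(np.asarray(M)@np.array(s["eef_rot"]).T).as_rotvec()
    print("t",round(s["t"],2),"d cm",d.round(2),"rot",v.round(3),"|rot|",np.linalg.norm(v).round(3),"rows>=",max(np.linalg.norm(d)/5,np.linalg.norm(v)/.1499).__round__(1))
    print("  now",np.array(s["position"]).round(4),"q",np.array(s["q"]).round(2),"F",np.array(s["ft_force"]).round(1),"w",round(s["width"],4))
    return s
E
python3 -m pendant '[[-1,1,-0.3,1,0.0457,0.1397,0],[-1,1,-0.3,1,0.0457,0.1397,0],[-1,1,-0.3,1,0.0457,0.1397,0],[-1,1,-0.3,0.5,0.0457,0.1397,0],[-1,1,-0.3,0.5,0.0457,0.1397,0],[-1,0,0,0,0.0471,-0.0154,0.1363],[-1,0,0,0,0.0471,-0.0154,0.1363],[-1,0,0,0,0.0471,-0.0154,0.1363],[-1,0,0,0,0.0471,-0.0154,0.1363],[-1,0,0,0,0.0471,-0.0154,0.1363],[-1,0,0,0,0.0471,-0.0154,0.1363],[-1,0,0,0,0.0471,-0.0154,0.1363],[-1,0,0,0,0.0471,-0.0154,0.1363],[-1,0,0,0,0.0471,-0.0154,0.1363],[-1,0,0,0,0.0471,-0.0154,0.1363],[-1,0,0,0,0.0471,-0.0154,0.1363],[-1,0,0,0,0.0471,-0.0154,0.1363],[-1,0,0,0,0.0471,-0.0154,0.1363],[-1,0,0,0,0.0471,-0.0154,0.1363],[-1,0,0,0,0.0471,-0.0154,0.1363]]'
python3 - <<'E'
from rel import *
p,M=pose((.533,.011,0),(0,0,0),-.316,0,-20,True)
rel(p-.09*M[:,2],M)
E
```

```text
t: 4.35
position: [0.4841, 0.0266, 0.2274]
eef_rot: [[-0.253, 0.917, -0.309], [0.948, 0.298, 0.109], [0.192, -0.265, -0.945]]
ft_force: [0.1, -0.2, -0.4]
width: 0.0854
t 4.35 d cm [ 0.    0.04 -7.1 ] rot [ 0.304 -0.088  0.913] |rot| 0.967 rows>= 6.4
  now [0.4841 0.0266 0.2274] q [-0.03  0.35  1.61  0.1   1.51 -0.34] F [ 0.1 -0.2 -0.4] w 0.0854
```

```bash
python3 -m pendant '[[-1,0,0,-1,0.0434,-0.0126,0.1304],[-1,0,0,-1,0.0434,-0.0126,0.1304],[-1,0,0,-1,0.0434,-0.0126,0.1304],[-1,0,0,-1,0.0434,-0.0126,0.1304],[-1,0,0,-1,0.0434,-0.0126,0.1304],[-1,0,0,-1,0.0434,-0.0126,0.1304],[-1,0,0,-1,0.0434,-0.0126,0.1304],[-1,0,0,0,0,0,0],[-1,0,0,0,0,0,0]]' 60; python3 cap.py 3 wrist;python3 - <<'E'
from rel import *
p,M=pose((.533,.011,0),(0,0,0),-.316,0,-20,True)
rel(p-.09*M[:,2],M); rel(p,M)
E
```

```text
t: 5.25
position: [0.4831, 0.0269, 0.1564]
eef_rot: [[-0.891, 0.318, -0.324], [0.302, 0.948, 0.101], [0.339, -0.008, -0.941]]
ft_force: [0.4, 0.8, 1.2]
width: 0.0854
{'t': 5.3, 'q': [-0.0262, 0.4139, 1.6989, 0.094, 1.3638, -1.3076], 'position': [0.4827, 0.0271, 0.1564], 'eef_rot': [[-0.8912, 0.3173, -0.324], [0.3012, 0.9483, 0.1004], [0.3391, -0.0081, -0.9407]], 'ft_force': [0.9377, -0.4783, -0.5281], 'width': 0.0851}
t 5.3 d cm [ 0.13 -0.01  0.01] rot [0.009 0.    0.007] |rot| 0.011 rows>= 0.1
  now [0.4827 0.0271 0.1564] q [-0.03  0.41  1.7   0.09  1.36 -1.31] F [ 0.9 -0.5 -0.5] w 0.0851
t 5.3 d cm [-2.79  0.95 -8.45] rot [0.009 0.    0.007] |rot| 0.011 rows>= 1.8
  now [0.4827 0.0271 0.1564] q [-0.03  0.41  1.7   0.09  1.36 -1.31] F [ 0.9 -0.5 -0.5] w 0.0851
```

View pics/wrist3.png

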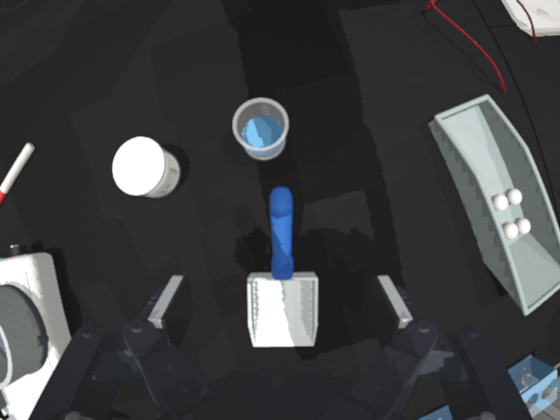

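The view from behind shows the handle running from (281,190) to (283,275), midway between the fingers (165 and 395). I'll check the fit once more, then approach.

```bash
python3 b.py 3; python3 -m pendant '[[-1,-1,0.3,-2.8,0.003,0,0.002],[-1,-1,0.35,-2.8,0.003,0,0.002],[-1,-0.8,0.3,-2.85,0.003,0,0.002],[-1,0,0,0,0,0,0],[-1,0,0,0,0,0,0]]' 60
python3 - <<'E'
from rel import *
p,M=pose((.533,.011,0),(0,0,0),-.316,0,-20,True)
rel(p,M)
E
```

```text
wrist tray [0.5155 0.2652 0.1063 0.0017] med 0.0008 15907
wrist scoop [ 0.5336  0.0108 -0.3067  0.0006] med 0.0009 2873
wrist mill [ 0.503  -0.3133 -0.1311  0.0013] med 0.0007 8930
t: 5.8
position: [0.4541, 0.037, 0.0715]
eef_rot: [[-0.893, 0.31, -0.326], [0.291, 0.951, 0.106], [0.343, -0.0, -0.939]]
ft_force: [0.5, -0.2, -0.1]
width: 0.0853
t 5.8 d cm [ 0.07 -0.05  0.04] rot [-0.    -0.001 -0.001] |rot| 0.002 rows>= 0.0
  now [0.4541 0.037  0.0715] q [-0.01  0.47  1.86  0.11  1.15 -1.33] F [ 0.5 -0.2 -0.1] w 0.0853
```

```bash
python3 -m pendant '[[1,0,0,0,0,0,0],[1,0,0,0,0,0,0],[1,0,0,0,0,0,0],[1,0,0,0,0,0,0],[1,0,0,0,0,0,0],[1,0,0,0,0,0,0]]' 90;  python3 cap.py 4 wrist;python3 b.py 4
```

```text
t: 6.4
position: [0.4531, 0.0372, 0.0709]
eef_rot: [[-0.893, 0.309, -0.328], [0.29, 0.951, 0.106], [0.344, -0.0, -0.939]]
ft_force: [0.8, 0.9, 2.7]
width: 0.0128
{'t': 6.45, 'q': [-0.0125, 0.4748, 1.862, 0.1123, 1.1442, -1.3336], 'position': [0.453, 0.0372, 0.0709], 'eef_rot': [[-0.893, 0.3086, -0.3276], [0.2898, 0.9512, 0.1062], [0.3444, -0.0001, -0.9388]], 'ft_force': [-0.1681, -0.0727, 4.2448], 'width': 0.0128}
wrist tray [0.5116 0.2648 0.1075 0.0009] med 0.0006 12203
wrist scoop [0.4457 0.0605 1.7284 0.0907] med 0.0087 24438
wrist mill [ 0.5273 -0.317  -0.1414 -0.0013] med 0.0006 1481
```

View pics/wrist4.png

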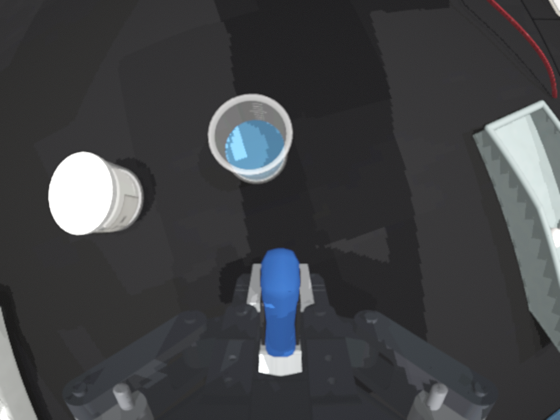

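```bash
cat >> kin.py <<'E'
TH=-20.15;TCPS=np.array([-.084,0.,.0709])
def sp(pt,psi,phi,local=LIP):
    Rs=(R.from_euler('z',psi)*R.from_euler('y',-np.radians(phi))).as_matrix()
    return np.asarray(pt)-Rs@np.asarray(local)+Rs@TCPS,Rs@tool(TH,True)
TR=(np.array([.515,.2653]),.106)
def scoop_now(s):
    M=np.array(s["eef_rot"]);Rs=M@tool(TH,True).T;o=np.array(s["position"])-Rs@TCPS
    lip=o+Rs@LIP;c=R.from_matrix(Rs).as_euler('zyx')
    print("  scoop o",o.round(4),"lip",lip.round(4),"psi %.3f phi %.1f roll %.1f"%(c[0],-np.degrees(c[1]),np.degrees(c[2])))
    d=lip[:2]-TR[0];a=TR[1];print("  lip in tray",(d@[np.cos(a),np.sin(a)]).round(4),(d@[-np.sin(a),np.cos(a)]).round(4),"heel z",(o+Rs@[-.0375,0,0])[2].round(4))
E
python3 -m pendant '[[1,0,0,2,0,0,0],[1,0,0,3,0,0,0],[1,0,0,3,0,0,0],[1,0,0,2,0,0,0],[1,0,0,0,0,0,0]]'
python3 - <<'E'
from rel import *
s=rel(*sp(w2(TR,-.024,0,.1),TR[1],0)); scoop_now(s)
E
```

```text
t: 6.95
position: [0.4543, 0.0371, 0.1724]
eef_rot: [[-0.895, 0.309, -0.323], [0.29, 0.951, 0.106], [0.34, 0.001, -0.94]]
ft_force: [0.7, -0.3, -2.3]
width: 0.0132
t 6.95 d cm [-8.39 21.28 -0.15] rot [-0.001  0.005  0.42 ] |rot| 0.42 rows>= 4.6
  now [0.4543 0.0371 0.1724] q [-0.01  0.36  1.75  0.1   1.37 -1.31] F [ 0.7 -0.3 -2.3] w 0.0132
  scoop o [0.5345 0.0112 0.1019] lip [ 0.5702 -0.0004  0.1021] psi -0.314 phi 0.3 roll -0.0
  lip in tray 0.0268 -0.27 heel z 0.1017
```

```bash
python3 -m pendant '[[1,-1.05,2.66,0,0,0,0.0525],[1,-1.05,2.66,0,0,0,0.0525],[1,-1.05,2.66,0,0,0,0.0525],[1,-1.05,2.66,0,0,0,0.0525],[1,-1.05,2.66,0,0,0,0.0525],[1,-1.05,2.66,0,0,0,0.0525],[1,-1.05,2.66,0,0,0,0.0525],[1,-1.05,2.66,0,0,0,0.0525],[1,0,0,0,0,0,0],[1,0,0,0,0,0,0]]'; python3 cap.py 5 scene top wrist
python3 - <<'E'
from rel import *
s=rel(*sp(w2(TR,-.024,0,.1),TR[1],0)); scoop_now(s)
import cv2
f=cv2.imread("pics/scene5.png"); cv2.imwrite("pics/sc5.png",cv2.resize(f[180:340,100:300],(750,600),interpolation=cv2.INTER_CUBIC))
f=cv2.imread("pics/top5.png"); cv2.imwrite("pics/tp5.png",cv2.resize(f[145:265,160:300],(700,600),interpolation=cv2.INTER_CUBIC))
E
python3 b.py 5
```

```text
t: 7.95
position: [0.3681, 0.2499, 0.1692]
eef_rot: [[-0.933, -0.108, -0.344], [-0.1, 0.994, -0.039], [0.347, -0.002, -0.938]]
ft_force: [-0.1, -0.9, -1.2]
width: 0.0127
{'t': 8.1, 'q': [0.4809, 0.3427, 1.778, 0.1293, 1.3532, -1.2438], 'position': [0.3689, 0.2491, 0.1699], 'eef_rot': [[-0.9332, -0.1048, -0.3437], [-0.0979, 0.9945, -0.0374], [0.3457, -0.0012, -0.9383]], 'ft_force': [0.6082, 0.1023, -1.006], 'width': 0.0131}
t 8.1 d cm [0.14 0.08 0.1 ] rot [ 0.001 -0.001  0.001] |rot| 0.002 rows>= 0.0
  now [0.3689 0.2491 0.1699] q [ 0.48  0.34  1.78  0.13  1.35 -1.24] F [ 0.6  0.1 -1. ] w 0.0131
  scoop o [0.4524 0.2578 0.0989] lip [0.4897 0.2617 0.0989] psi 0.105 phi -0.1 roll -0.1
  lip in tray -0.0256 -0.0009 heel z 0.099
wrist tray [ 0.4049  0.2192 -1.3685 -0.0016] med 0.0004 176
wrist scoop few 0
wrist mill few 0
scene tray [0.5104 0.2686 0.1359 0.0033] med 0.0022 3732
scene scoop few 14
scene mill [ 0.5027 -0.3106 -0.1258  0.0038] med 0.0017 1305
top tray [0.5182 0.2632 0.1201 0.0047] med 0.0014 1375
top scoop few 8
top mill [ 0.5029 -0.3116 -0.1385  0.0011] med 0.0019 4041
```

View pics/sc5.png

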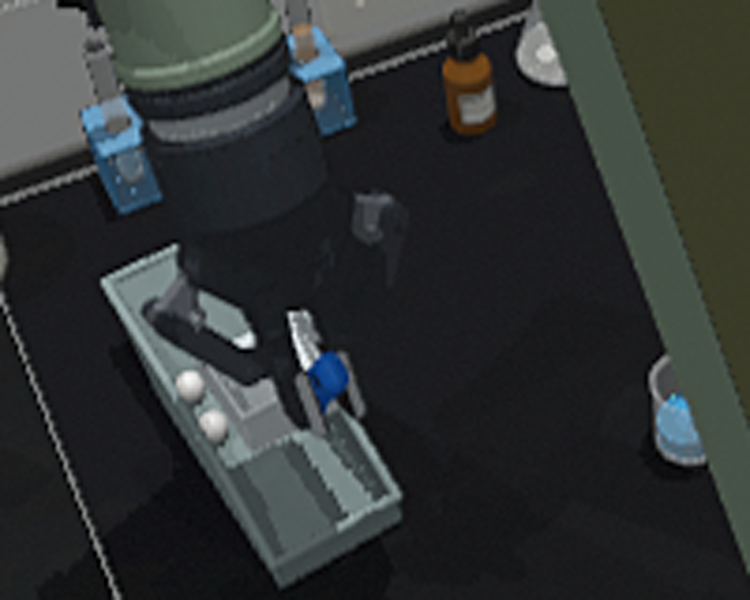

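View pics/wrist5.png

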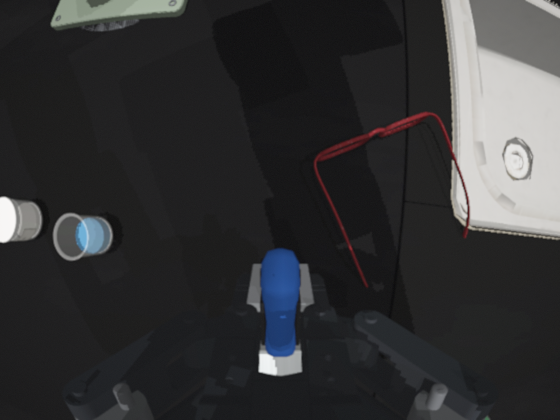

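```bash
python3 -m pendant '[[1,0.14,0.08,-2.5,0,0,0],[1,0,0,-3,0,0,0],[1,0,0,-2,0,0,0],[1,0,0,-1.2,0,0,0],[1,0,0,0,0,0,0],[1,0,0,0,0,0,0]]'
python3 - <<'E'
from rel import *
s=rel(*sp(w2(TR,-.024,0,.0045),TR[1],0)); scoop_now(s)
E
```

```text
t: 8.7
position: [0.3708, 0.2506, 0.084]
eef_rot: [[-0.934, -0.105, -0.342], [-0.099, 0.994, -0.036], [0.344, -0.0, -0.939]]
ft_force: [-0.3, 0.4, -1.0]
width: 0.0128
t 8.7 d cm [-0.05 -0.07 -0.86] rot [0.    0.    0.001] |rot| 0.001 rows>= 0.2
  now [0.3708 0.2506 0.084 ] q [ 0.48  0.44  1.87  0.14  1.16 -1.27] F [-0.3  0.4 -1. ] w 0.0128
  scoop o [0.4544 0.2594 0.0131] lip [0.4917 0.2634 0.0131] psi 0.105 phi 0.0 roll -0.0
  lip in tray -0.0234 0.0006 heel z 0.0131
```

```bash
python3 -m pendant '[[1,-0.05,-0.05,-0.4,0,0,0],[1,0,0,-0.3,0,0,0],[1,0,0,-0.15,0,0,0],[1,0,0,0,0,0,0],[1,0,0,0,0,0,0]]'
python3 - <<'E'
from rel import *
s=rel(*sp(w2(TR,-.024,0,.0045),TR[1],0)); scoop_now(s)
E
python3 cap.py 6 scene
python3 - <<'E'
import cv2
f=cv2.imread("pics/scene6.png"); cv2.imwrite("pics/sc6.png",cv2.resize(f[180:340,100:300],(750,600),interpolation=cv2.INTER_CUBIC))
E
```

```text
t: 9.2
position: [0.3698, 0.2503, 0.0751]
eef_rot: [[-0.933, -0.106, -0.343], [-0.1, 0.994, -0.037], [0.345, -0.0, -0.939]]
ft_force: [-0.1, -0.6, -1.9]
width: 0.0128
t 9.2 d cm [ 0.05 -0.04  0.03] rot [ 0. -0. -0.] |rot| 0.0 rows>= 0.0
  now [0.3698 0.2503 0.0751] q [ 0.48  0.46  1.88  0.14  1.13 -1.28] F [-0.1 -0.6 -1.9] w 0.0128
  scoop o [0.4533 0.2592 0.0042] lip [0.4906 0.2632 0.0042] psi 0.106 phi -0.0 roll -0.0
  lip in tray -0.0245 0.0005 heel z 0.0042
{'t': 9.25, 'q': [0.4822, 0.4553, 1.8848, 0.1397, 1.1343, -1.2753], 'position': [0.3698, 0.2503, 0.0751], 'eef_rot': [[-0.9335, -0.1061, -0.3426], [-0.0995, 0.9944, -0.0369], [0.3445, -0.0003, -0.9388]], 'ft_force': [-0.1746, -0.8553, -0.8738], 'width': 0.0127}
```

View pics/sc6.png

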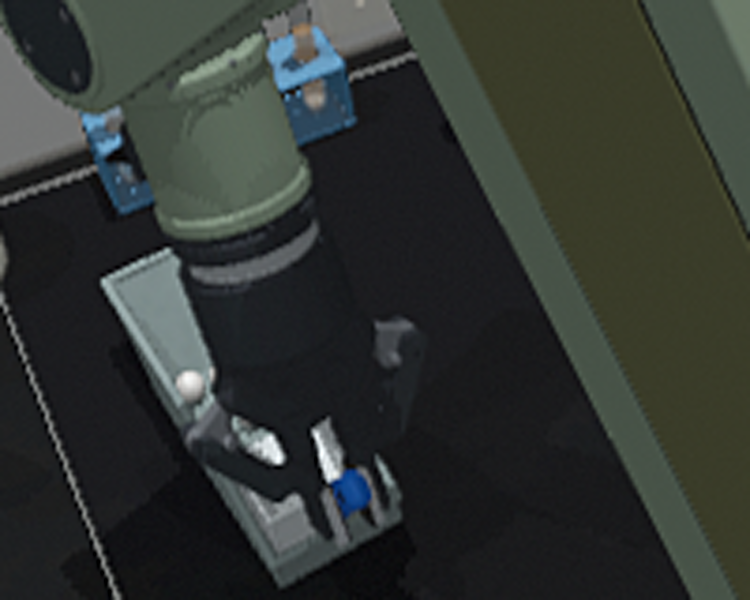

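```bash
python3 -m pendant '[[1,0,0,-0.06,0,0,0],[1,0,0,0,0,0,0],[1,0,0,0,0,0,0]]'
python3 - <<'E'
from rel import *
s=rel(*sp(w2(TR,.04,0,.004),TR[1],0)); scoop_now(s)
E
```

```text
t: 9.55
position: [0.3697, 0.2503, 0.0749]
eef_rot: [[-0.933, -0.106, -0.343], [-0.099, 0.994, -0.037], [0.345, -0.0, -0.939]]
ft_force: [-0.9, -1.1, 5.5]
width: 0.0131
t 9.55 d cm [6.43 0.64 0.  ] rot [ 0. -0. -0.] |rot| 0.0 rows>= 1.3
  now [0.3697 0.2503 0.0749] q [ 0.48  0.46  1.89  0.14  1.13 -1.28] F [-0.9 -1.1  5.5] w 0.0131
  scoop o [0.4532 0.2592 0.004 ] lip [0.4905 0.2632 0.004 ] psi 0.106 phi -0.0 roll -0.0
  lip in tray -0.0246 0.0005 heel z 0.004
```

```bash
python3 -m pendant '[[1,0.55,0.056,0,0,0,0],[1,0.55,0.056,0,0,0,0],[1,0.55,0.056,0,0,0,0],[1,0.55,0.056,0,0,0,0],[1,0.55,0.056,0,0,0,0],[1,0.55,0.056,0,0,0,0],[1,0.55,0.056,0,0,0,0],[1,0.55,0.056,0,0,0,0],[1,0.55,0.056,0,0,0,0],[1,0,0,0,0,0,0]]'
python3 - <<'E'
from rel import *
s=rel(*sp(w2(TR,.043,0,.004),TR[1],0)); scoop_now(s)
E
python3 cap.py 7 scene top
python3 - <<'E'
import cv2
f=cv2.imread("pics/scene7.png"); cv2.imwrite("pics/sc7.png",cv2.resize(f[180:340,100:300],(750,600),interpolation=cv2.INTER_CUBIC))
f=cv2.imread("pics/top7.png"); cv2.imwrite("pics/tp7.png",cv2.resize(f[145:265,140:280],(700,600),interpolation=cv2.INTER_CUBIC))
E
```

```text
t: 10.55
position: [0.4188, 0.2553, 0.075]
eef_rot: [[-0.933, -0.106, -0.345], [-0.099, 0.994, -0.037], [0.347, -0.0, -0.938]]
ft_force: [-1.8, -0.0, 6.8]
width: 0.0126
t 10.55 d cm [ 1.82  0.17 -0.01] rot [ 0.001 -0.002 -0.   ] |rot| 0.002 rows>= 0.4
  now [0.4188 0.2553 0.075 ] q [ 0.45  0.51  1.77  0.13  1.19 -1.29] F [-1.8 -0.   6.8] w 0.0126
  scoop o [0.5022 0.2642 0.0039] lip [0.5395 0.2681 0.0038] psi 0.106 phi -0.1 roll -0.0
  lip in tray 0.0246 0.0002 heel z 0.004
{'t': 10.65, 'q': [0.4508, 0.5126, 1.7742, 0.1259, 1.1916, -1.2927], 'position': [0.4188, 0.2553, 0.075], 'eef_rot': [[-0.933, -0.106, -0.344], [-0.0993, 0.9944, -0.0369], [0.346, -0.0003, -0.9382]], 'ft_force': [-2.1718, -0.8176, 6.2641], 'width': 0.0131}
```

View pics/sc7.png

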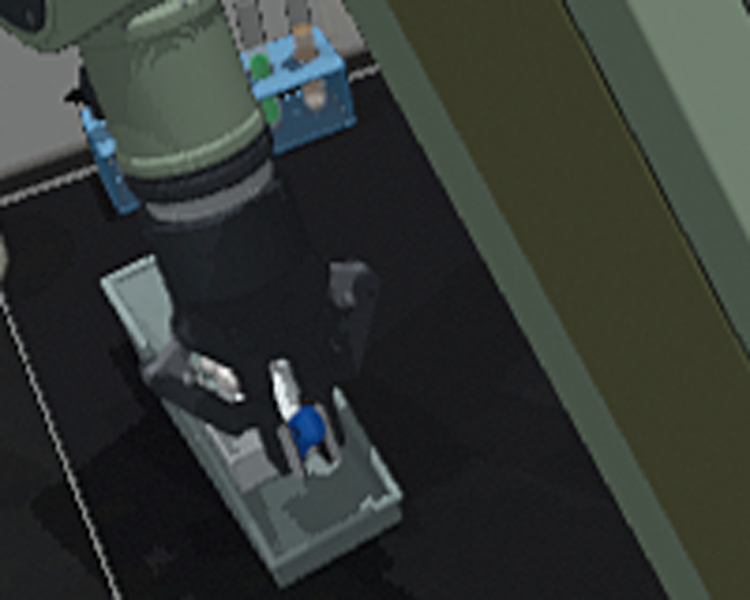

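View pics/tp7.png

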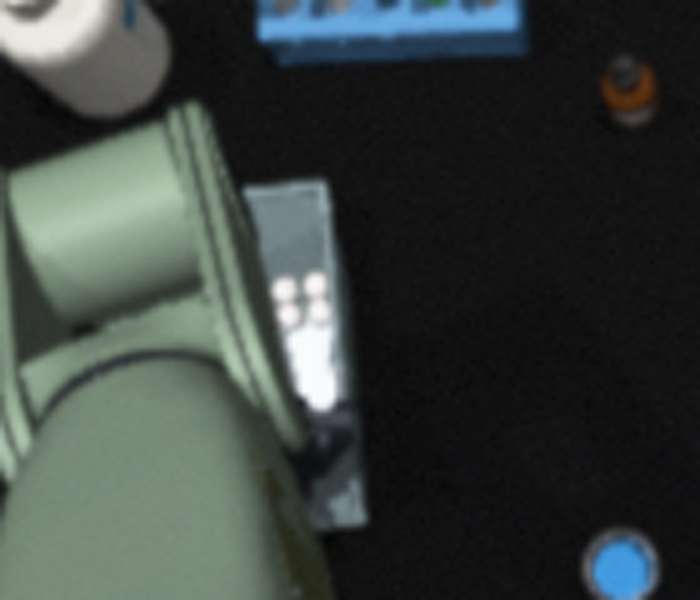

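Top crop: the balls are packed in two rows against the slope at (287,290), (316,285), (290,315) and (320,308), with the bright scoop floor right behind them. I'll push on to the foot of the ramp.

```bash
python3 -m pendant '[[1,0.48,0.05,0,0,0,0],[1,0.48,0.05,0,0,0,0],[1,0.48,0.05,0,0,0,0],[1,0.4,0.04,0,0,0,0],[1,0,0,0,0,0,0]]'
python3 - <<'E'
from rel import *
s=rel(*sp(w2(TR,.043,0,.004),TR[1],0)); scoop_now(s)
E
python3 cap.py 8 top
python3 - <<'E'
import cv2
f=cv2.imread("pics/top8.png"); cv2.imwrite("pics/tp8.png",cv2.resize(f[165:245,170:240],(525,600),interpolation=cv2.INTER_CUBIC))
E
```

```text
t: 11.15
position: [0.4369, 0.2571, 0.075]
eef_rot: [[-0.933, -0.106, -0.345], [-0.099, 0.994, -0.037], [0.347, -0.0, -0.938]]
ft_force: [-2.3, 0.2, 5.8]
width: 0.0127
t 11.15 d cm [ 0.01 -0.01 -0.01] rot [ 0.001 -0.003 -0.   ] |rot| 0.003 rows>= 0.0
  now [0.4369 0.2571 0.075 ] q [ 0.44  0.53  1.73  0.12  1.21 -1.3 ] F [-2.3  0.2  5.8] w 0.0127
  scoop o [0.5202 0.266  0.0038] lip [0.5575 0.2699 0.0037] psi 0.106 phi -0.2 roll -0.0
  lip in tray 0.0427 0.0001 heel z 0.004
{'t': 11.2, 'q': [0.4404, 0.5343, 1.7315, 0.1213, 1.2144, -1.2984], 'position': [0.4369, 0.2571, 0.075], 'eef_rot': [[-0.9326, -0.106, -0.3449], [-0.0993, 0.9944, -0.0372], [0.3469, -0.0004, -0.9379]], 'ft_force': [-3.4054, -0.7253, 5.5194], 'width': 0.0126}
```

View pics/tp8.png

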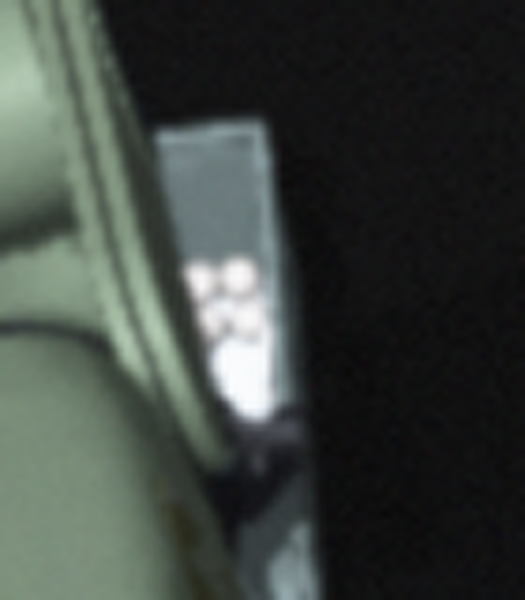

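Run:
```python
from rel import *
s=r.sense(); p0=np.array(s["position"])
prev=p0
for phi in np.arange(0,31,2.5)[1:]:
    h=.075*np.sin(np.radians(phi))+.0005
    p,M=sp(w2(TR,.043+h,0,.004+h),TR[1],phi)
    q,c=ik(p,M,np.array(s["q"]))
    print(phi,((p-prev)*100).round(3),q.round(2),"%.0e"%c,p.round(3)); prev=p
dphi=np.radians(2.5);print("rot",dphi*np.array([np.sin(TR[1]),-np.cos(TR[1]),0]))
```

```text
2.5 [ 0.087 -0.004 -0.168] [ 0.45  0.52  1.76  0.11  1.16 -1.29] 4e-19 [0.438 0.257 0.073]
5.0 [ 0.052  0.006 -0.223] [ 0.45  0.5   1.79  0.1   1.11 -1.28] 3e-28 [0.438 0.257 0.071]
7.5 [ 0.075  0.008 -0.235] [ 0.46  0.48  1.81  0.09  1.05 -1.27] 5e-23 [0.439 0.257 0.069]
10.0 [ 0.098  0.01  -0.248] [ 0.47  0.47  1.84  0.07  1.   -1.25] 2e-19 [0.44  0.257 0.066]
12.5 [ 0.12   0.013 -0.259] [ 0.48  0.46  1.87  0.06  0.94 -1.24] 1e-31 [0.441 0.257 0.064]
15.0 [ 0.143  0.015 -0.271] [ 0.49  0.44  1.89  0.04  0.89 -1.22] 8e-28 [0.443 0.258 0.061]
17.5 [ 0.165  0.018 -0.281] [ 0.49  0.43  1.92  0.02  0.83 -1.2 ] 2e-24 [0.444 0.258 0.058]
20.0 [ 0.186  0.02  -0.292] [ 0.5   0.42  1.95  0.    0.77 -1.18] 2e-21 [0.446 0.258 0.055]
22.5 [ 0.208  0.022 -0.301] [ 0.51  0.42  1.97 -0.02  0.71 -1.15] 8e-19 [0.448 0.258 0.052]
25.0 [ 0.229  0.024 -0.31 ] [ 0.52  0.41  2.   -0.06  0.65 -1.11] 6e-31 [0.45  0.258 0.049]
27.5 [ 0.249  0.027 -0.319] [ 0.53  0.41  2.03 -0.09  0.59 -1.07] 2e-27 [0.453 0.259 0.046]
30.0 [ 0.269  0.029 -0.327] [ 0.54  0.4   2.05 -0.14  0.53 -1.02] 2e-23 [0.456 0.259 0.043]
rot [ 0.0046 -0.0434  0.    ]
```

```bash
python3 cap.py 9 scene
python3 - <<'E'
from h import *
c=load("scene9");P=pts(c).reshape(-1,3)
a=.106;d=P[:,:2]-np.array([.515,.2653]);x=d@[np.cos(a),np.sin(a)];y=d@[-np.sin(a),np.cos(a)];z=P[:,2]
rgb=c["frame"].reshape(-1,3).astype(int)
m=(abs(y)<.075)&(x>-.13)&(x<.05)&(z>.06)&(z<.2)
for lo in np.arange(.06,.2,.01):
    k=m&(z>=lo)&(z<lo+.01)
    if k.sum()>3: print(round(lo,2),k.sum(),"y",np.percentile(y[k],[1,99]).round(3),"x",np.percentile(x[k],[1,99]).round(3))
E
```

```text
{'t': 11.25, 'q': [0.4404, 0.5342, 1.7316, 0.1213, 1.2142, -1.2983], 'position': [0.4369, 0.2571, 0.075], 'eef_rot': [[-0.9327, -0.106, -0.3447], [-0.0993, 0.9944, -0.0371], [0.3467, -0.0004, -0.938]], 'ft_force': [-3.732, -0.7282, 6.6955], 'width': 0.013}
0.06 5 y [-0.008  0.013] x [-0.087 -0.076]
0.07 51 y [-0.019  0.019] x [-0.092 -0.075]
0.08 67 y [-0.02   0.019] x [-0.09 -0.07]
0.09 66 y [-0.021  0.019] x [-0.092 -0.062]
0.1 76 y [-0.026  0.02 ] x [-0.101 -0.058]
0.11 248 y [-0.039  0.036] x [-0.102 -0.052]
0.12 173 y [-0.044  0.043] x [-0.095 -0.05 ]
0.13 159 y [-0.051  0.049] x [-0.077 -0.047]
0.14 211 y [-0.057  0.057] x [-0.075 -0.049]
0.15 344 y [-0.062  0.062] x [-0.07 -0.04]
0.16 268 y [-0.057  0.058] x [-0.069 -0.039]
0.17 252 y [-0.04  0.04] x [-0.067 -0.038]
0.18 64 y [-0.037  0.038] x [-0.057 -0.037]
0.19 59 y [-0.036  0.037] x [-0.072 -0.034]
```

```bash
python3 -m pendant '[[1,0.06,0,-0.11,0.0046,-0.0434,0],[1,0.05,0.006,-0.22,0.0046,-0.0434,0],[1,0.075,0.008,-0.235,0.0046,-0.0434,0],[1,0.1,0.01,-0.25,0.0046,-0.0434,0],[1,0.12,0.013,-0.26,0.0046,-0.0434,0],[1,0.14,0.015,-0.27,0.0046,-0.0434,0],[1,0,0,0,0,0,0]]'
python3 - <<'E'
from rel import *
h=.0198
s=rel(*sp(w2(TR,.043+h,0,.004+h),TR[1],15)); scoop_now(s)
E
python3 cap.py 10 top
python3 - <<'E'
import cv2
f=cv2.imread("pics/top10.png"); cv2.imwrite("pics/tp10.png",cv2.resize(f[165:245,170:240],(525,600),interpolation=cv2.INTER_CUBIC))
E
```

```text
t: 11.95
position: [0.442, 0.2573, 0.0605]
eef_rot: [[-0.99, -0.107, -0.09], [-0.106, 0.994, -0.011], [0.091, -0.001, -0.996]]
ft_force: [-0.2, 0.2, -1.5]
width: 0.0129
t 11.95 d cm [0.05 0.02 0.03] rot [ 0.001 -0.001 -0.001] |rot| 0.002 rows>= 0.0
  now [0.442  0.2573 0.0605] q [ 0.49  0.45  1.89  0.04  0.89 -1.22] F [-0.2  0.2 -1.5] w 0.0129
  scoop o [0.5409 0.2679 0.0137] lip [0.5769 0.2718 0.0233] psi 0.111 phi 14.8 roll 1.6
  lip in tray 0.0622 -0.0001 heel z 0.004
{'t': 12.0, 'q': [0.4849, 0.4456, 1.8925, 0.0423, 0.8893, -1.2205], 'position': [0.4425, 0.2575, 0.0607], 'eef_rot': [[-0.9902, -0.1064, -0.0907], [-0.1058, 0.9943, -0.0106], [0.0914, -0.0009, -0.9958]], 'ft_force': [0.1506, 0.09, -2.0086], 'width': 0.0128}
```

View pics/tp10.png

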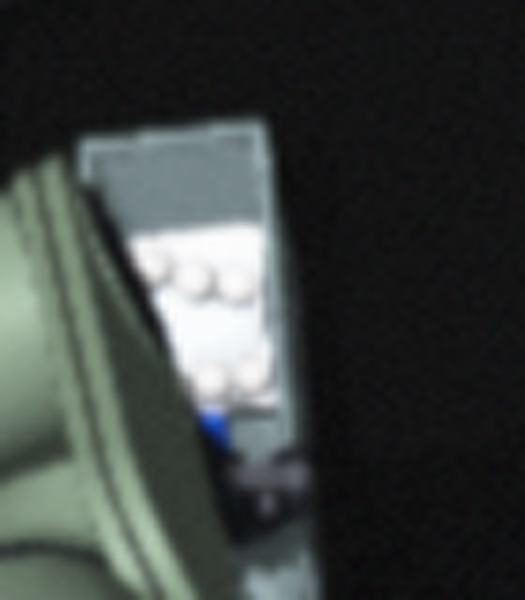

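The front row of balls sits inside the scoop at (155,265), (195,280) and (237,283), and the others are at the back wall (210,382) and (250,375). I'll keep climbing and tilting.

```bash
python3 -m pendant '[[1,0.17,0.018,-0.26,0.0046,-0.0434,0],[1,0.19,0.02,-0.28,0.0046,-0.0434,0],[1,0.2,0.022,-0.29,0.0046,-0.0434,0],[1,0.23,0.024,-0.3,0.0046,-0.0434,0],[1,0.25,0.027,-0.3,0.0046,-0.0434,0],[1,0,0,0,0,0,0]]'
python3 - <<'E'
from rel import *
h=.0351
s=rel(*sp(w2(TR,.043+h,0,.004+h),TR[1],27.5)); scoop_now(s)
E
python3 cap.py 11 top
python3 - <<'E'
import cv2
f=cv2.imread("pics/top11.png"); cv2.imwrite("pics/tp11.png",cv2.resize(f[165:245,170:240],(525,600),interpolation=cv2.INTER_CUBIC))
E
```

```text
t: 12.6
position: [0.4523, 0.2583, 0.0458]
eef_rot: [[-0.987, -0.106, 0.124], [-0.105, 0.994, 0.011], [-0.125, -0.002, -0.992]]
ft_force: [-0.2, 0.2, -2.9]
width: 0.013
t 12.6 d cm [0.06 0.04 0.  ] rot [ 0.002 -0.003 -0.   ] |rot| 0.004 rows>= 0.0
  now [0.4523 0.2583 0.0458] q [ 0.53  0.41  2.03 -0.09  0.6  -1.07] F [-0.2  0.2 -2.9] w 0.013
  scoop o [0.5589 0.2696 0.0214] lip [0.592  0.2731 0.0386] psi 0.119 phi 27.2 roll 3.0
  lip in tray 0.0774 -0.0004 heel z 0.0042
{'t': 12.65, 'q': [0.5276, 0.4066, 2.0253, -0.0935, 0.5976, -1.075], 'position': [0.453, 0.2586, 0.0462], 'eef_rot': [[-0.9865, -0.1059, 0.1247], [-0.1053, 0.9944, 0.0118], [-0.1253, -0.0014, -0.9921]], 'ft_force': [0.7156, -0.1567, -2.8413], 'width': 0.0132}
```

View pics/tp11.png

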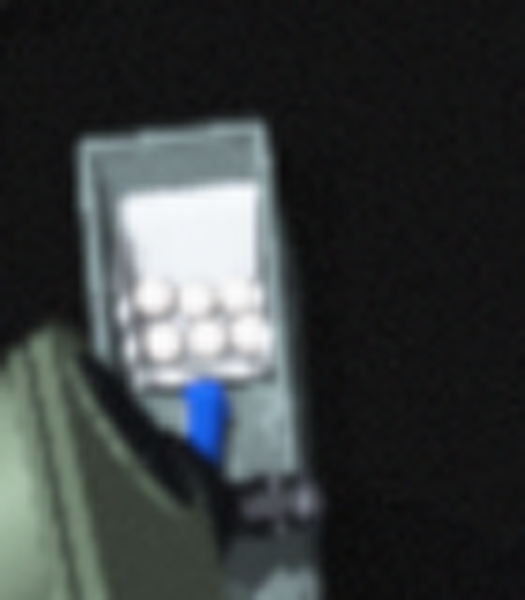

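All six balls are in the scoop, resting against the back wall (crop rows 295 and 338). I'll lift and plan the carry.

```bash
python3 -m pendant '[[1,0,0,0.8,0,0,0],[1,0,0,1.6,0,0,0],[1,0,0,2.4,0,0,0],[1,0,0,3,0,0,0],[1,0,0,3,0,0,0],[1,0,0,3,0,0,0],[1,0,0,2.4,0,0,0],[1,0,0,1.6,0,0,0],[1,0,0,0.8,0,0,0],[1,0,0,0,0,0,0]]'
cat > plan.py <<'E'
from rel import *
jar=w2(ML,-.035,.033,.108)
def path(p1,M1,n,s):
    p0=np.array(s["position"]);M0=np.array(s["eef_rot"]);v=R.from_matrix(M1@M0.T).as_rotvec();q=np.array(s["q"]);w=0;qs=[q]
    for i in range(1,n+1):
        a=i/n;q2,c=ik(p0+a*(p1-p0),R.from_rotvec(a*v).as_matrix()@M0,q);w=max(w,c);qs.append(q2);q=q2
    qs=np.array(qs);print("  path max cost %.0e"%w,"max step",np.abs(np.diff(qs,axis=0)).max(0).round(3),"limit/row",(np.array([2.57,2.57,3.14,3.14,3.14,3.14])*.07).round(3));print("  min",qs.min(0).round(2),"max",qs.max(0).round(2))
E
python3 - <<'E'
from plan import *
print("jar",jar)
for psi in(-1.5,-1.2):
    d=np.array([np.cos(psi),np.sin(psi),0])
    p,M=sp(jar-d*.06+[0,0,.10],psi,25)
    s=rel(p,M);path(p,M,18,s)
scoop_now(s)
E
```

```text
t: 13.65
position: [0.4542, 0.2591, 0.2342]
eef_rot: [[-0.986, -0.106, 0.129], [-0.105, 0.994, 0.014], [-0.13, 0.001, -0.992]]
ft_force: [0.1, -0.7, -2.3]
width: 0.013
jar [ 0.4729 -0.2755  0.108 ]
t 13.65 d cm [  0.46 -33.5   -1.32] rot [ 0.032  0.04  -1.605] |rot| 1.606 rows>= 10.7
  now [0.4542 0.2591 0.2342] q [ 0.53  0.19  1.78 -0.06  1.06 -1.12] F [ 0.1 -0.7 -2.3] w 0.013
  path max cost 3e-22 max step [0.041 0.011 0.016 0.005 0.007 0.063] limit/row [0.18 0.18 0.22 0.22 0.22 0.22]
  min [-0.13  0.12  1.78 -0.09  1.06 -1.12] max [ 0.53  0.19  1.88 -0.06  1.12 -0.17]
t 13.65 d cm [ -5.38 -34.81  -1.32] rot [ 0.025  0.042 -1.306] |rot| 1.306 rows>= 8.7
  now [0.4542 0.2591 0.2342] q [ 0.53  0.19  1.78 -0.06  1.06 -1.12] F [ 0.1 -0.7 -2.3] w 0.013
  path max cost 5e-22 max step [0.048 0.016 0.022 0.003 0.003 0.047] limit/row [0.18 0.18 0.22 0.22 0.22 0.22]
  min [-0.19  0.05  1.78 -0.08  1.05 -1.12] max [ 0.53  0.19  1.97 -0.06  1.08 -0.53]
  scoop o [0.5609 0.2705 0.2103] lip [0.5939 0.274  0.2277] psi 0.119 phi 27.4 roll 3.2
  lip in tray 0.0794 0.0003 heel z 0.1929
```

```bash
python3 -m pendant '[[1,0,-0.9,0,0,0,-0.042],[1,0,-1.75,-0.07,0,0,-0.0845],[1,0,-1.75,-0.07,0,0,-0.0845],[1,0,-1.75,-0.07,0,0,-0.0845],[1,0,-1.75,-0.07,0,0,-0.0845],[1,0,-1.75,-0.07,0,0,-0.0845],[1,0,-1.75,-0.07,0,0,-0.0845],[1,0,-1.75,-0.07,0,0,-0.0845],[1,0,-1.75,-0.07,0,0,-0.0845],[1,0.1,-1.75,-0.07,0,0,-0.0845],[1,0.1,-1.75,-0.07,0,0,-0.0845],[1,0.1,-1.75,-0.07,0,0,-0.0845],[1,0,-1.75,-0.07,0,0,-0.0845],[1,0,-1.75,-0.07,0,0,-0.0845],[1,0,-1.75,-0.07,0,0,-0.0845],[1,0,-1.75,-0.07,0,0,-0.0845],[1,0,-1.75,-0.07,0,0,-0.0845],[1,0,-1.75,-0.07,0,0,-0.0845],[1,0,-1.75,-0.07,0,0,-0.0845],[1,0,-0.9,0,0,0,-0.042]]'; python3 -m pendant '[[1,0,0,0,0,0,0]]'; python3 cap.py 12 scene top
python3 - <<'E'
from plan import *
psi=-1.5
d=np.array([np.cos(psi),np.sin(psi),0])
s=rel(*sp(jar-d*.06+[0,0,.10],psi,25));scoop_now(s)
for phi,b,z in((0,.02,.02),(-10,.018,.008),(-25,.015,-.002),(-45,.012,-.006),(-55,.012,-.006)):
    p,M=sp(jar-d*b+[0,0,z],psi,phi);print(phi,end=' ');rel(p,M);path(p,M,10,s)
import cv2
f=cv2.imread("pics/scene12.png"); cv2.imwrite("pics/sc12.png",cv2.resize(f[120:320,230:480],(750,600),interpolation=cv2.INTER_CUBIC))
E
```

```text
t: 15.65
position: [0.4561, -0.0751, 0.219]
eef_rot: [[-0.068, 0.998, 0.006], [0.99, 0.068, -0.127], [-0.127, -0.003, -0.992]]
ft_force: [-0.3, -0.2, -3.2]
width: 0.0129
t: 15.75
position: [0.4564, -0.0748, 0.2194]
eef_rot: [[-0.07, 0.998, 0.007], [0.989, 0.07, -0.127], [-0.127, -0.002, -0.992]]
ft_force: [-0.1, 0.2, -2.3]
width: 0.0129
{'t': 15.85, 'q': [-0.1019, 0.1508, 1.8614, -0.1401, 1.1125, -0.1135], 'position': [0.4564, -0.0738, 0.2196], 'eef_rot': [[-0.072, 0.9974, 0.0078], [0.9893, 0.0724, -0.1267], [-0.1269, -0.0014, -0.9919]], 'ft_force': [-0.4295, 1.2829, -1.9653], 'width': 0.0129}
t 15.85 d cm [ 0.24 -0.21  0.13] rot [ 0.043  0.002 -0.002] |rot| 0.043 rows>= 0.3
  now [ 0.4564 -0.0738  0.2196] q [-0.1   0.15  1.86 -0.14  1.11 -0.11] F [-0.4  1.3 -2. ] w 0.0129
  scoop o [ 0.4641 -0.1807  0.1954] lip [ 0.4665 -0.2139  0.2127] psi -1.506 phi 1.8 roll -27.4
  lip in tray -0.0989 -0.4714 heel z 0.1782
0 t 15.85 d cm [ 0.65 -6.06 -2.07] rot [ 0.478  0.033 -0.002] |rot| 0.479 rows>= 3.2
  now [ 0.4564 -0.0738  0.2196] q [-0.1   0.15  1.86 -0.14  1.11 -0.11] F [-0.4  1.3 -2. ] 
[... 1050 characters left out ...]
1.264 rows>= 8.4
  now [ 0.4564 -0.0738  0.2196] q [-0.1   0.15  1.86 -0.14  1.11 -0.11] F [-0.4  1.3 -2. ] w 0.0129
  path max cost 9e-29 max step [0.114 0.067 0.044 0.139 0.1   0.174] limit/row [0.18 0.18 0.22 0.22 0.22 0.22]
  min [-0.82  0.15  1.47 -0.14  1.11 -0.95] max [-0.1   0.66  1.86  0.67  1.96 -0.11]
-55 t 15.85 d cm [  1.48 -17.81   2.25] rot [ 1.435  0.102 -0.002] |rot| 1.439 rows>= 9.6
  now [ 0.4564 -0.0738  0.2196] q [-0.1   0.15  1.86 -0.14  1.11 -0.11] F [-0.4  1.3 -2. ] w 0.0129
  path max cost 2e-25 max step [0.13  0.076 0.051 0.157 0.115 0.198] limit/row [0.18 0.18 0.22 0.22 0.22 0.22]
  min [-0.85  0.15  1.41 -0.14  1.11 -0.95] max [-0.1   0.75  1.86  0.74  2.09 -0.11]
```

View pics/sc12.png

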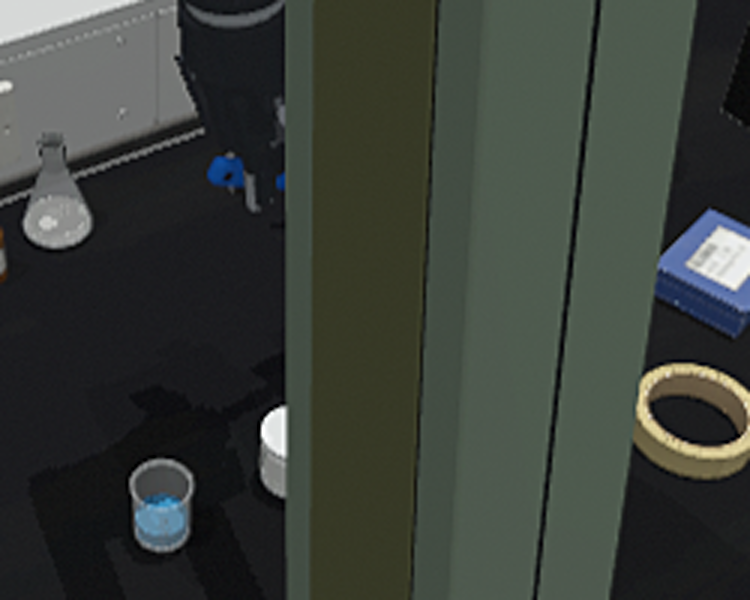

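View pics/top12.png

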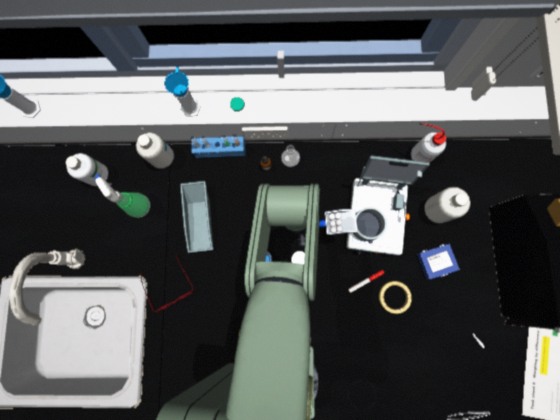

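```bash
python3 -m pendant '[[1,0.05,-0.5,-0.2,0.05,0.0035,0],[1,0.1,-0.95,-0.33,0.073,0.005,0],[1,0.1,-0.95,-0.33,0.073,0.005,0],[1,0.1,-0.95,-0.33,0.073,0.005,0],[1,0.1,-0.95,-0.33,0.073,0.005,0],[1,0.1,-0.85,-0.3,0.06,0.004,0],[1,0.1,-0.5,-0.2,0.04,0.003,0],[1,0,0,0,0,0,0]]';python3 - <<'E'
from plan import *
psi=-1.5
d=np.array([np.cos(psi),np.sin(psi),0])
s=r.sense();scoop_now(s)
for phi,b,z in((0,.02,.02),(-10,.018,.008)):
    p,M=sp(jar-d*b+[0,0,z],psi,phi);print(phi,end=' ');rel(p,M)
E
python3 cap.py 13 top
python3 - <<'E'
import cv2
f=cv2.imread("pics/top13.png"); cv2.imwrite("pics/tp13.png",cv2.resize(f[165:265,310:430],(720,600),interpolation=cv2.INTER_CUBIC))
E
```

```text
t: 16.65
position: [0.4632, -0.1315, 0.199]
eef_rot: [[-0.067, 0.997, -0.022], [0.948, 0.071, 0.309], [0.31, -0.0, -0.951]]
ft_force: [-0.2, 0.2, -2.6]
width: 0.0128
  scoop o [ 0.4693 -0.2178  0.1312] lip [ 0.472  -0.2552  0.1326] psi -1.500 phi 0.1 roll -2.1
  lip in tray -0.0978 -0.513 heel z 0.1298
0 t 16.65 d cm [-0.03 -0.29 -0.01] rot [ 0.037  0.002 -0.   ] |rot| 0.037 rows>= 0.2
  now [ 0.4632 -0.1315  0.199 ] q [-0.47  0.28  1.78  0.28  1.26 -0.65] F [-0.2  0.2 -2.6] w 0.0128
-10 t 16.65 d cm [ 0.08 -1.9   0.79] rot [ 0.211  0.015 -0.   ] |rot| 0.211 rows>= 1.4
  now [ 0.4632 -0.1315  0.199 ] q [-0.47  0.28  1.78  0.28  1.26 -0.65] F [-0.2  0.2 -2.6] w 0.0128
{'t': 16.7, 'q': [-0.4696, 0.2813, 1.7759, 0.282, 1.2625, -0.6516], 'position': [0.4631, -0.1307, 0.1994], 'eef_rot': [[-0.0682, 0.9974, -0.0224], [0.9484, 0.0718, 0.3087], [0.3096, -0.0002, -0.9509]], 'ft_force': [0.3058, 0.0566, -1.3468], 'width': 0.0131}
```

View pics/tp13.png

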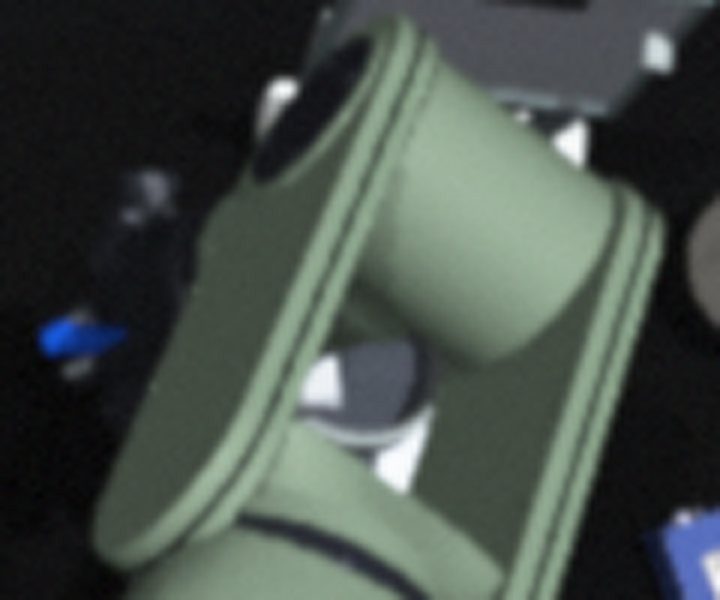

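Run:
```python
from fit import *
P=pts(load("top0"))
for x0,x1,y0,y1 in((.40,.62,-.65,-.42),(.60,.8,-.55,-.3)):
    Q=sel(P,(x0,y0,.05),(x1,y1,.5)); 
    for z in(.05,.1,.15,.18,.2,.22,.25): 
        k=Q[Q[:,2]>z]; print(z,len(k), k.min(0).round(3) if len(k) else '',k.max(0).round(3) if len(k) else '')
```

```text
0.05 1030 [ 0.484 -0.559  0.052] [ 0.575 -0.471  0.183]
0.1 851 [ 0.484 -0.559  0.1  ] [ 0.575 -0.471  0.183]
0.15 197 [ 0.509 -0.534  0.15 ] [ 0.553 -0.497  0.183]
0.18 36 [ 0.515 -0.53   0.18 ] [ 0.546 -0.502  0.183]
0.2 0  
0.22 0  
0.25 0  
0.05 3289 [ 0.6  -0.55  0.05] [ 0.8   -0.3    0.265]
0.1 2689 [ 0.6  -0.55  0.1 ] [ 0.8   -0.3    0.265]
0.15 1911 [ 0.6  -0.55  0.15] [ 0.8   -0.3    0.265]
0.18 581 [ 0.6   -0.477  0.18 ] [ 0.751 -0.301  0.265]
0.2 477 [ 0.6   -0.474  0.2  ] [ 0.745 -0.301  0.265]
0.22 326 [ 0.601 -0.406  0.22 ] [ 0.628 -0.301  0.265]
0.25 197 [ 0.605 -0.405  0.25 ] [ 0.628 -0.301  0.265]
```

```bash
python3 -m pendant '[[1,0.04,-0.95,0.4,0.1055,0.0075,0],[1,0.04,-0.95,0.4,0.1055,0.0075,0],[1,0.11,-1.5,0.73,0.131,0.009,0],[1,0.11,-1.5,0.73,0.131,0.009,0],[1,0.11,-1.57,0.55,0.116,0.008,0],[1,0.11,-1.57,0.55,0.116,0.008,0],[1,0.11,-1.57,0.55,0.116,0.008,0],[1,0,0,0,0,0,0],[1,0,0,0,0,0,0],[1,0,0,0,0,0,0],[1,0,0,0,0,0,0]]';python3 - <<'E'
from plan import *
psi=-1.5
d=np.array([np.cos(psi),np.sin(psi),0])
s=r.sense();scoop_now(s)
for phi,b,z in((-45,.012,-.006),(-55,.012,-.006)):
    p,M=sp(jar-d*b+[0,0,z],psi,phi);print(phi,end=' ');rel(p,M)
E
python3 cap.py 14 top scene wrist
python3 - <<'E'
import cv2
f=cv2.imread("pics/top14.png"); cv2.imwrite("pics/tp14.png",cv2.resize(f[165:265,310:430],(720,600),interpolation=cv2.INTER_CUBIC))
E
```

```text
t: 17.8
position: [0.4695, -0.2255, 0.2402]
eef_rot: [[-0.034, 0.997, -0.064], [0.421, 0.072, 0.904], [0.907, 0.004, -0.422]]
ft_force: [0.5, -0.3, -0.8]
width: 0.0132
  scoop o [ 0.4706 -0.2349  0.1307] lip [ 0.4726 -0.2614  0.1042] psi -1.517 phi -2.8 roll 44.8
  lip in tray -0.0979 -0.5192 heel z 0.1572
-45 t 17.8 d cm [ 0.   -0.24 -0.22] rot [ 0.002  0.004 -0.002] |rot| 0.004 rows>= 0.1
  now [ 0.4695 -0.2255  0.2402] q [-0.82  0.65  1.47  0.67  1.96 -0.96] F [ 0.5 -0.3 -0.8] w 0.0132
-55 t 17.8 d cm [ 0.17 -2.65  0.2 ] rot [ 0.176  0.016 -0.001] |rot| 0.176 rows>= 1.2
  now [ 0.4695 -0.2255  0.2402] q [-0.82  0.65  1.47  0.67  1.96 -0.96] F [ 0.5 -0.3 -0.8] w 0.0132
{'t': 17.95, 'q': [-0.817, 0.655, 1.4687, 0.667, 1.9578, -0.9551], 'position': [0.4694, -0.226, 0.2398], 'eef_rot': [[-0.0331, 0.9974, -0.0636], [0.4198, 0.0716, 0.9048], [0.907, 0.0032, -0.4211]], 'ft_force': [0.0509, 0.1316, -0.8752], 'width': 0.0126}
```

View pics/tp14.png

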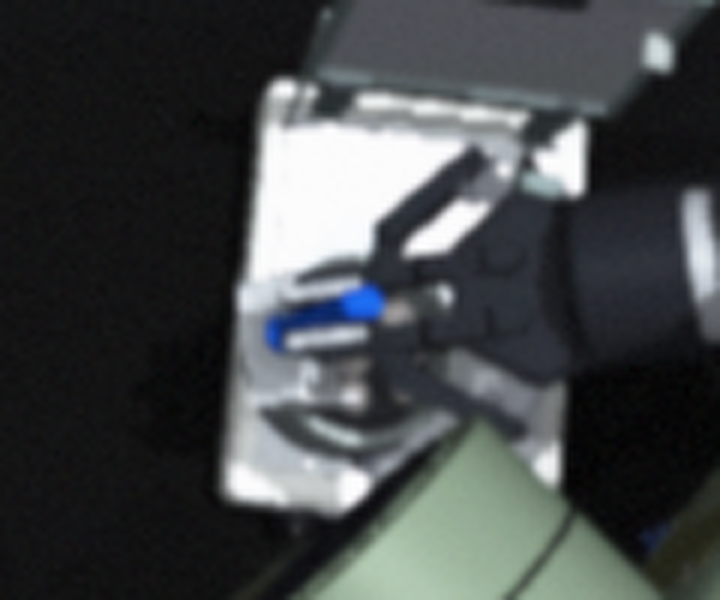

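View pics/wrist14.png

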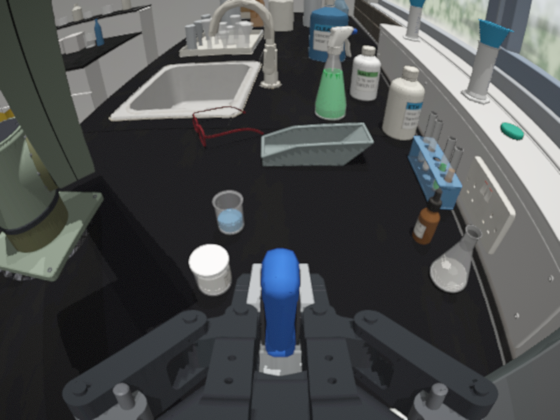

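View pics/scene14.png

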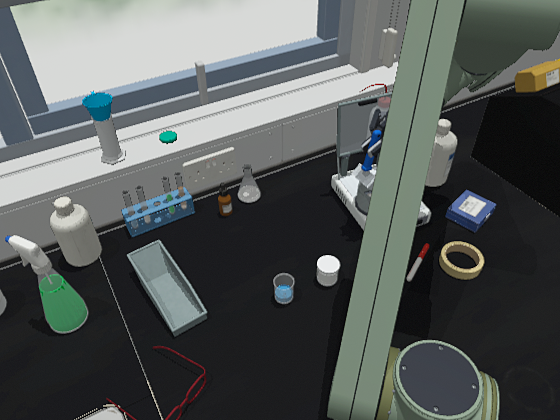

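The wrist force in z rose from -2.4 to -0.9 N, so the load has gone. I'll lift clear and look into the jar.

```bash
python3 -m pendant '[[1,0,0.5,2,0,0,0],[1,0,1,3,0,0,0],[1,0,1.5,3,0,0,0],[1,0,0,0,0,0,0]]';python3 - <<'E'
from plan import *
s=r.sense()
M=(R.from_euler('z',-.3135)).as_matrix()@tool(TH,True);p=np.array([.4531,.0372,.13])
rel(p,M);path(p,M,15,s)
E
python3 cap.py 15 top
python3 - <<'E'
import cv2
f=cv2.imread("pics/top15.png"); cv2.imwrite("pics/tp15.png",cv2.resize(f[165:265,310:430],(720,600),interpolation=cv2.INTER_CUBIC))
E
```

```text
t: 18.35
position: [0.4694, -0.1954, 0.3244]
eef_rot: [[-0.039, 0.997, -0.062], [0.422, 0.073, 0.904], [0.906, 0.01, -0.424]]
ft_force: [0.2, -0.2, -0.6]
width: 0.0125
t 18.35 d cm [ -1.63  23.26 -19.44] rot [-0.656 -0.503  1.117] |rot| 1.39 rows>= 9.3
  now [ 0.4694 -0.1954  0.3244] q [-0.79  0.55  1.44  0.73  2.04 -0.84] F [ 0.2 -0.2 -0.6] w 0.0125
  path max cost 5e-20 max step [0.063 0.012 0.029 0.051 0.063 0.067] limit/row [0.18 0.18 0.22 0.22 0.22 0.22]
  min [-0.79  0.4   1.44  0.11  1.28 -1.33] max [-0.01  0.55  1.8   0.73  2.04 -0.84]
{'t': 18.4, 'q': [-0.787, 0.5506, 1.439, 0.729, 2.0408, -0.8415], 'position': [0.4693, -0.196, 0.3219], 'eef_rot': [[-0.0363, 0.9974, -0.0624], [0.4218, 0.072, 0.9038], [0.906, 0.0065, -0.4233]], 'ft_force': [0.6492, 0.2966, -0.8863], 'width': 0.0129}
```

View pics/tp15.png

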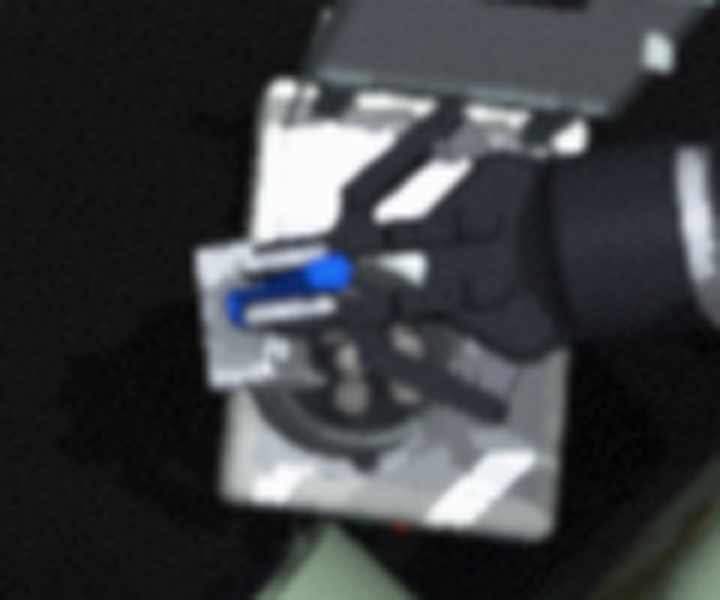

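Balls are visible inside the jar at (345,350), (350,395) and (405,345–385). Next I'll carry the scoop back to where it stood.

```bash
python3 -m pendant '[[1,-0.1,1.45,-0.6,-0.041,-0.0314,0.0698],[1,-0.1,1.45,-0.6,-0.041,-0.0314,0.0698],[1,-0.1,1.45,-0.6,-0.041,-0.0314,0.0698],[1,-0.1,1.45,-0.6,-0.041,-0.0314,0.0698],[1,-0.1,1.45,-0.6,-0.041,-0.0314,0.0698],[1,-0.1,1.45,-0.6,-0.041,-0.0314,0.0698],[1,-0.1,1.45,-1.57,-0.041,-0.0314,0.0698],[1,-0.1,1.45,-1.57,-0.041,-0.0314,0.0698],[1,-0.1,1.45,-1.57,-0.041,-0.0314,0.0698],[1,-0.1,1.45,-1.57,-0.041,-0.0314,0.0698],[1,-0.1,1.45,-1.57,-0.041,-0.0314,0.0698],[1,-0.1,1.45,-1.57,-0.041,-0.0314,0.0698],[1,-0.1,1.45,-1.57,-0.041,-0.0314,0.0698],[1,-0.1,1.45,-1.57,-0.041,-0.0314,0.0698],[1,-0.1,1.45,-1.57,-0.041,-0.0314,0.0698],[1,-0.1,1.45,-1.57,-0.041,-0.0314,0.0698],[1,0,0,0,0,0,0],[1,0,0,0,0,0,0]]'; python3 cap.py 16 top scene
python3 - <<'E'
from plan import *
s=r.sense();scoop_now(s)
M=(R.from_euler('z',-.3135)).as_matrix()@tool(TH,True);p=np.array([.4531,.0372,.0712])
rel(p,M)
import cv2
f=cv2.imread("pics/top16.png"); cv2.imwrite("pics/tp16.png",cv2.resize(f[165:265,310:430],(720,600),interpolation=cv2.INTER_CUBIC))
E
```

```text
t: 20.2
position: [0.4529, 0.0354, 0.1259]
eef_rot: [[-0.888, 0.315, -0.334], [0.296, 0.949, 0.107], [0.351, -0.004, -0.936]]
ft_force: [-0.0, -0.4, -0.8]
width: 0.0132
{'t': 20.3, 'q': [-0.0181, 0.41, 1.7994, 0.1062, 1.2761, -1.3149], 'position': [0.4538, 0.0345, 0.1263], 'eef_rot': [[-0.8886, 0.3164, -0.3321], [0.2976, 0.9486, 0.1075], [0.349, -0.0033, -0.9371]], 'ft_force': [0.4454, 0.5234, -0.7306], 'width': 0.0127}
  scoop o [0.533  0.0078 0.055 ] lip [ 0.5686 -0.0041  0.0548] psi -0.322 phi -0.3 roll -0.1
  lip in tray 0.0248 -0.2735 heel z 0.0552
t 20.3 d cm [-0.07  0.27 -5.51] rot [ 0.002 -0.006  0.008] |rot| 0.01 rows>= 1.1
  now [0.4538 0.0345 0.1263] q [-0.02  0.41  1.8   0.11  1.28 -1.31] F [ 0.4  0.5 -0.7] w 0.0127
```

View pics/tp16.png

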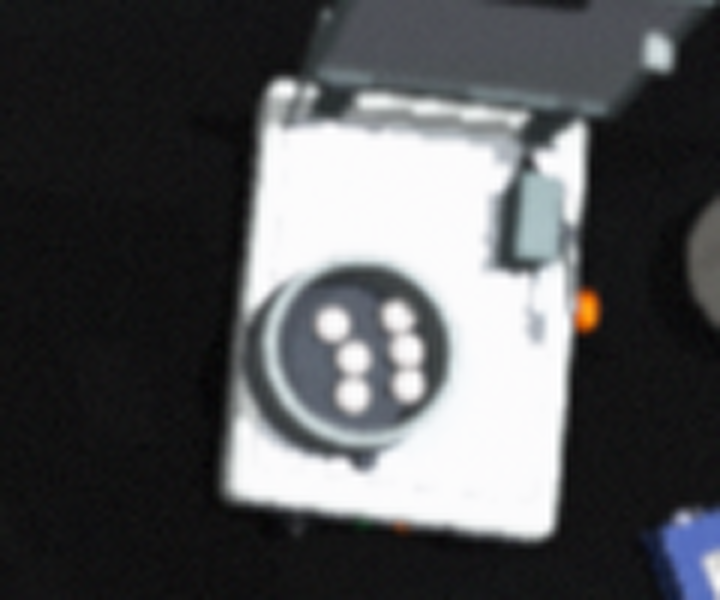

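View pics/scene16.png

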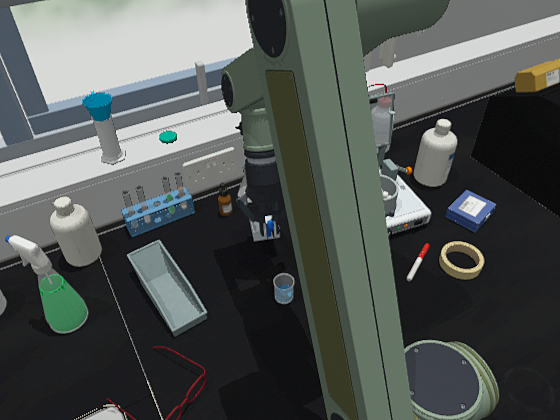

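All six balls lie in the jar: (332,324), (397,315), (353,357), (406,349), (353,393) and (408,384). Time to set the scoop down.

```bash
python3 -m pendant '[[1,-0.07,0.2,-2,0.002,-0.006,0.008],[1,0,0.07,-2,0,0,0],[1,0,0,-1,0,0,0],[1,0,0,-0.35,0,0,0],[1,0,0,0,0,0,0],[1,0,0,0,0,0,0]]'
python3 - <<'E'
from plan import *
s=r.sense();scoop_now(s)
M=(R.from_euler('z',-.3135)).as_matrix()@tool(TH,True);p=np.array([.4531,.0372,.0709])
rel(p,M)
E
```

```text
t: 20.9
position: [0.4533, 0.0377, 0.0731]
eef_rot: [[-0.894, 0.308, -0.327], [0.289, 0.951, 0.106], [0.343, 0.001, -0.939]]
ft_force: [0.4, -0.5, -1.9]
width: 0.013
  scoop o [0.5333 0.0118 0.0023] lip [0.5689 0.0003 0.0023] psi -0.313 phi 0.1 roll 0.0
  lip in tray 0.0256 -0.2692 heel z 0.0022
t 20.9 d cm [-0.02 -0.05 -0.22] rot [-0.     0.001 -0.001] |rot| 0.001 rows>= 0.0
  now [0.4533 0.0377 0.0731] q [-0.01  0.47  1.86  0.11  1.15 -1.33] F [ 0.4 -0.5 -1.9] w 0.013
```

```bash
python3 -m pendant '[[1,0,0,-0.15,0,0,0],[1,0,0,-0.1,0,0,0],[1,0,0,0,0,0,0],[1,0,0,0,0,0,0]]'; python3 -c "
from plan import *
scoop_now(r.sense())"
```

```text
t: 21.3
position: [0.4529, 0.038, 0.0708]
eef_rot: [[-0.894, 0.307, -0.327], [0.288, 0.952, 0.106], [0.344, 0.001, -0.939]]
ft_force: [-0.4, -0.3, 6.2]
width: 0.0127
  scoop o [ 0.5329  0.0122 -0.    ] lip [ 0.5686  0.0007 -0.    ] psi -0.312 phi 0.1 roll 0.0
  lip in tray 0.0253 -0.2688 heel z -0.0001
```

```bash
python3 -m pendant '[[0.3,0,0,0.03,0,0,0],[-0.3,0,0,0,0,0,0],[-1,0,0,0,0,0,0],[-1,0,0,0,0,0,0],[-1,0,0,0,0,0,0],[-1,0,0,0,0,0,0],[-1,0.5,-0.16,1.43,0,0,0],[-1,1,-0.33,2.9,0,0,0],[-1,1,-0.33,2.9,0,0,0],[-1,1,-0.33,2.9,0,0,0],[-1,0,0,0,0,0,0]]'; python3 cap.py 17 wrist
python3 - <<'E'
from plan import *
from fit import *
Q=sel(ptsw(load("wrist17")),(.41,-.05,.006),(.60,.08,.13));o=fit(scoop,Q,[.533,.0116,-.31,0]);print(o)
E
```

```text
t: 22.4
position: [0.4908, 0.0261, 0.1748]
eef_rot: [[-0.896, 0.308, -0.319], [0.289, 0.951, 0.106], [0.337, 0.003, -0.942]]
ft_force: [0.2, 0.9, 0.0]
width: 0.0857
{'t': 22.45, 'q': [-0.0303, 0.4072, 1.6632, 0.0977, 1.4064, -1.3211], 'position': [0.489, 0.0263, 0.1729], 'eef_rot': [[-0.8948, 0.3075, -0.3237], [0.2887, 0.9515, 0.1061], [0.3406, 0.0015, -0.9402]], 'ft_force': [-0.9655, -0.3396, 0.2371], 'width': 0.0857}
(array([ 0.5334,  0.0118, -0.3037,  0.0007]), np.float64(0.0008985172469228196), 2544)
```

View pics/wrist17.png

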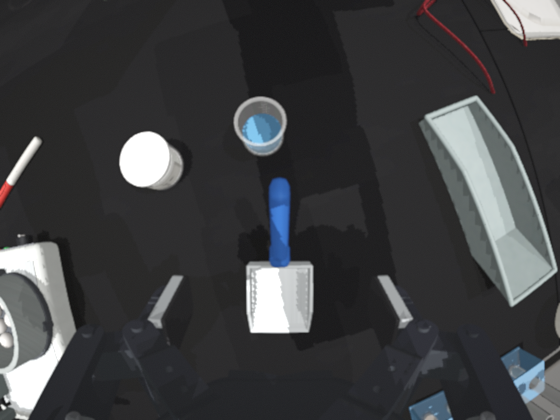

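The wrist view shows the scoop standing free and upright at (280,297), and the fit puts it at z ≈ 0 with the tray empty. Now I'll look at the switch.

Run:
```python
from kin import *
from h import *
for n in("top16","scene14","wrist1","wrist2"):
    c=load(n);P=(ptsw(c) if n[0]=="w" else pts(c)).reshape(-1,3)
    ok=np.isfinite(P).all(1);P=P[ok];rgb=c["frame"].reshape(-1,3)[ok].astype(int)
    d=P[:,:2]-ML[0];a=ML[1];x=d@[np.cos(a),np.sin(a)];y=d@[-np.sin(a),np.cos(a)];z=P[:,2]
    m=(x>-.03)&(x<.085)&(y<-.03)&(y>-.11)&(z>.056)&(z<.2)
    print(n,m.sum())
    for lo in np.arange(.055,.16,.015):
        k=m&(z>=lo)&(z<lo+.015)
        if k.sum()>2: print("  z",round(lo,3),k.sum(),"x",x[k].min().round(3),x[k].max().round(3),"y",y[k].min().round(3),y[k].max().round(3))
    o=m&(rgb[:,0]>180)&(rgb[:,1]<150)&(rgb[:,2]<90)
    if o.sum(): print("  orange",o.sum(),"x",x[o].min().round(4),x[o].max().round(4),"y",y[o].min().round(4),y[o].max().round(4),"z",z[o].min().round(4),z[o].max().round(4))
print(w2(ML,-.002,-.0745,.101))
```

```text
top16 226
  z 0.055 30 x 0.018 0.083 y -0.065 -0.039
  z 0.07 29 x 0.023 0.078 y -0.057 -0.039
  z 0.085 143 x -0.005 0.07 y -0.07 -0.039
  z 0.1 24 x -0.01 0.009 y -0.077 -0.065
  orange 12 x -0.0084 0.0068 y -0.0759 -0.0698 z 0.1011 0.1145
scene14 0
wrist1 882
  z 0.055 269 x 0.023 0.085 y -0.058 -0.039
  z 0.07 252 x 0.022 0.078 y -0.056 -0.038
  z 0.085 361 x 0.023 0.069 y -0.061 -0.038
wrist2 680
  z 0.055 259 x 0.023 0.085 y -0.055 -0.039
  z 0.07 282 x 0.023 0.078 y -0.053 -0.039
  z 0.085 139 x 0.037 0.069 y -0.054 -0.039
[ 0.49077061 -0.38651661  0.101     ]
```

Run:
```python
from plan import *
M=R.from_euler('z',ML[1]).as_matrix()@tool(0,True)
p=w2(ML,-.004,-.0745,.17);print(p)
s=rel(p,M);path(p,M,14,s)
```

```text
[ 0.4888 -0.3862  0.17  ]
t 22.45 d cm [ -0.02 -41.25  -0.29] rot [-0.079 -0.339  0.173] |rot| 0.388 rows>= 8.3
  now [0.489  0.0263 0.1729] q [-0.03  0.41  1.66  0.1   1.41 -1.32] F [-1.  -0.3  0.2] w 0.0857
  path max cost 3e-18 max step [0.049 0.016 0.027 0.023 0.021 0.06 ] limit/row [0.18 0.18 0.22 0.22 0.22 0.22]
  min [-0.69  0.37  1.56 -0.03  1.14 -2.12] max [-0.03  0.44  1.69  0.1   1.41 -1.32]
```

```bash
python3 -m pendant '[[1,0,-1,2,0,0,0],[1,0,-2.75,2,-0.0056,-0.0242,0.0124],[1,0,-2.9,0,-0.0056,-0.0242,0.0124],[1,0,-2.9,0,-0.0056,-0.0242,0.0124],[1,0,-2.9,0,-0.0056,-0.0242,0.0124],[1,0,-2.9,0,-0.0056,-0.0242,0.0124],[1,0,-2.9,0,-0.0056,-0.0242,0.0124],[1,0,-2.9,0,-0.0056,-0.0242,0.0124],[1,0,-2.9,0,-0.0056,-0.0242,0.0124],[1,0,-2.9,0,-0.0056,-0.0242,0.0124],[1,0,-2.9,0,-0.0056,-0.0242,0.0124],[1,0,-2.9,0,-0.0056,-0.0242,0.0124],[1,0,-2.9,0,-0.0056,-0.0242,0.0124],[1,0,-2.9,0,-0.0056,-0.0242,0.0124],[1,0,-2.7,-2,-0.0056,-0.0242,0.0124],[1,0,0,-2,0,0,0],[1,0,0,0,0,0,0],[1,0,0,0,0,0,0]]' 40; python3 cap.py 18 top scene wrist
python3 - <<'E'
from plan import *
M=R.from_euler('z',ML[1]).as_matrix()@tool(0,True)
p=w2(ML,-.004,-.0745,.15);rel(p,M)
import cv2
f=cv2.imread("pics/top18.png"); cv2.imwrite("pics/tp18.png",cv2.resize(f[165:265,340:460],(720,600),interpolation=cv2.INTER_CUBIC))
f=cv2.imread("pics/scene18.png"); cv2.imwrite("pics/sc18.png",cv2.resize(f[80:230,330:530],(800,600),interpolation=cv2.INTER_CUBIC))
E
```

```text
t: 24.25
position: [0.4871, -0.3853, 0.1705]
eef_rot: [[-0.991, 0.137, -0.007], [0.136, 0.991, 0.002], [0.007, 0.001, -1.0]]
ft_force: [-0.3, 0.4, -0.3]
width: -0.0004
{'t': 24.4, 'q': [-0.6858, 0.4425, 1.5543, -0.003, 1.1467, -2.1192], 'position': [0.4882, -0.3858, 0.1725], 'eef_rot': [[-0.9907, 0.1357, -0.0033], [0.1357, 0.9907, -0.0009], [0.0031, -0.0013, -1.0]], 'ft_force': [-0.467, -0.5853, -0.0235], 'width': -0.0002}
t 24.4 d cm [ 0.06 -0.05 -2.25] rot [ 0.001 -0.003 -0.002] |rot| 0.004 rows>= 0.5
  now [ 0.4882 -0.3858  0.1725] q [-0.69  0.44  1.55 -0.    1.15 -2.12] F [-0.5 -0.6 -0. ] w -0.0002
```

View pics/tp18.png

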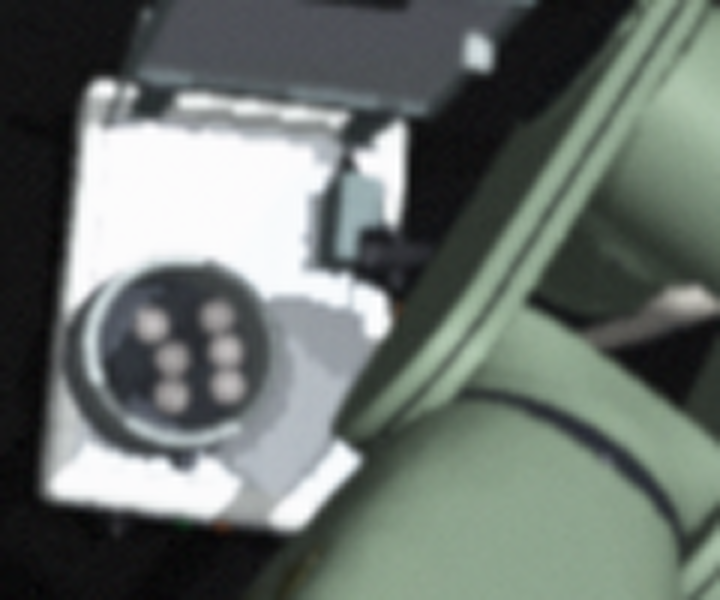

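View pics/sc18.png

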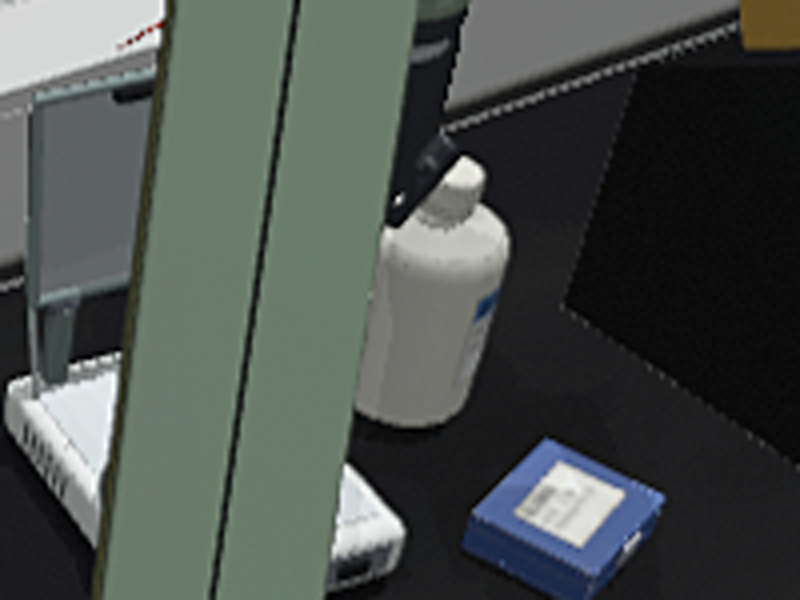

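View pics/wrist18.png

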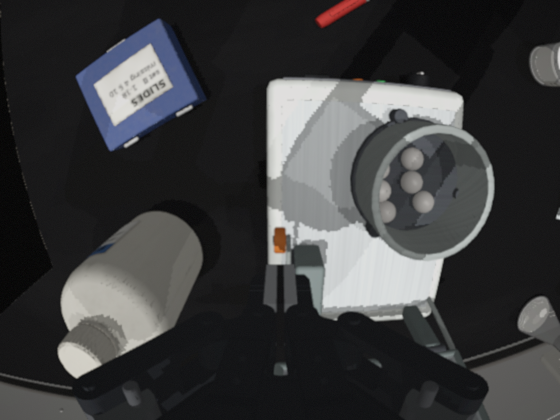

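Run:
```python
from kin import *
from h import *
c=load("wrist18");P=ptsw(c);f=c["frame"].astype(int)
print("pred px",projw(c,w2(ML,-.002,-.0745,.101)),projw(c,w2(ML,-.002,-.0745,.11)))
m=(f[...,0]>140)&(f[...,1]<110)&(f[...,2]<60)
ys,xs=np.nonzero(m);k=(abs(xs-279)<20)&(abs(ys-240)<25);print("orange px",xs[k].min(),xs[k].max(),ys[k].min(),ys[k].max(),k.sum())
Q=P[ys[k],xs[k]];d=Q[:,:2]-ML[0];a=ML[1];x=d@[np.cos(a),np.sin(a)];y=d@[-np.sin(a),np.cos(a)]
print("mill x",np.percentile(x,[5,50,95]).round(4),"y",np.percentile(y,[5,50,95]).round(4),"z",np.percentile(Q[:,2],[5,50,95]).round(4))
```

```text
pred px [280.0876288  238.38236473] [280.08144474 243.69475754]
orange px 275 284 246 251 21
mill x [-0.0003  0.0027  0.0042] y [-0.0772 -0.0752 -0.0726] z [0.108  0.1095 0.1105]
```

```bash
python3 -m pendant '[[1,0.06,-0.05,-1.5,0,0,0],[1,0,0,-2,0,0,0],[1,0,0,-1,0,0,0],[1,0,0,-0.4,0,0,0],[1,0,0,-0.4,0,0,0],[1,0,0,-0.4,0,0,0],[1,0,0,0,0,0,0]]'; python3 cap.py 19 wrist; python3 -m pendant '[[1,0,0,-0.4,0,0,0],[1,0,0,-0.4,0,0,0],[1,0,0,-0.4,0,0,0],[1,0,0,-0.4,0,0,0],[1,0,0,0,0,0,0]]'; python3 cap.py 20 wrist
```

```text
t: 25.1
position: [0.4879, -0.3867, 0.115]
eef_rot: [[-0.991, 0.137, -0.005], [0.137, 0.991, -0.0], [0.005, -0.001, -1.0]]
ft_force: [-2.8, 0.3, 3.8]
width: 0.0
{'t': 25.15, 'q': [-0.687, 0.4944, 1.6245, -0.0038, 1.0259, -2.1188], 'position': [0.488, -0.3868, 0.1152], 'eef_rot': [[-0.9906, 0.1366, -0.0045], [0.1366, 0.9906, -0.0005], [0.0044, -0.0011, -1.0]], 'ft_force': [-1.624, 0.8051, 4.2266], 'width': -0.0001}
t: 25.65
position: [0.488, -0.3866, 0.0979]
eef_rot: [[-0.991, 0.137, -0.005], [0.137, 0.991, 0.0], [0.005, -0.001, -1.0]]
ft_force: [-4.2, -1.0, 4.5]
width: 0.0001
{'t': 25.7, 'q': [-0.6869, 0.5116, 1.6429, -0.0037, 0.9911, -2.1187], 'position': [0.4881, -0.3867, 0.0982], 'eef_rot': [[-0.9906, 0.1365, -0.005], [0.1365, 0.9906, 0.0001], [0.005, -0.0005, -1.0]], 'ft_force': [-3.7368, -0.4781, 5.107], 'width': 0.0002}
```

View pics/wrist20.png

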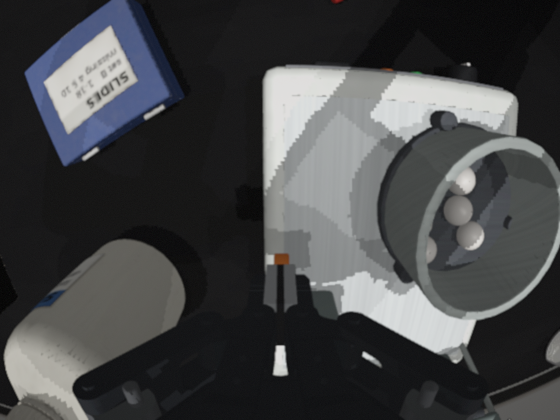

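Run:
```python
from kin import *
from h import *
import cv2
for n in("wrist19","wrist20"):
    c=load(n);P=ptsw(c);f=c["frame"].astype(int)
    print(n,"rest px",projw(c,w2(ML,-.002,-.0745,.101)),"level px",projw(c,w2(ML,-.006,-.0745,.08)))
    m=(f[...,0]>130)&(f[...,1]<110)&(f[...,2]<70)
    ys,xs=np.nonzero(m);k=(abs(xs-280)<25)&(abs(ys-255)<25);print(" orange px",xs[k].min(),xs[k].max(),ys[k].min(),ys[k].max(),k.sum())
    Q=P[ys[k],xs[k]];d=Q[:,:2]-ML[0];a=ML[1];x=d@[np.cos(a),np.sin(a)];y=d@[-np.sin(a),np.cos(a)]
    print(" mill x",np.percentile(x,[5,50,95]).round(4),"y",np.percentile(y,[5,50,95]).round(4),"z",np.percentile(Q[:,2],[5,50,95]).round(4))
    cv2.imwrite(f"pics/{n}z.png",cv2.resize(c["frame"][215:295,240:340,::-1],(750,600),interpolation=cv2.INTER_CUBIC))
```

```text
wrist19 rest px [282.07027946 280.90335741] level px [281.91520822 256.41533437]Traceback (most recent call last):
  File "<stdin>", line 8, in <module>
    return umr_minimum(a, axis, None, out, keepdims, initial, where)
ValueError: zero-size array to reduction operation minimum which has no identity
```

Run:
```python
from kin import *
from h import *
import cv2
for n in("wrist19","wrist20"):
    c=load(n);P=ptsw(c);f=c["frame"].astype(int)
    m=(f[...,0]>90)&(f[...,1]<.6*f[...,0])&(f[...,2]<.4*f[...,0])
    ys,xs=np.nonzero(m);k=(abs(xs-280)<25)&(abs(ys-260)<30);print(n," rest px",projw(c,w2(ML,-.002,-.0745,.101)),"level px",projw(c,w2(ML,-.006,-.0745,.08)),"n",k.sum())
    if k.sum():
        print(xs[k].min(),xs[k].max(),ys[k].min(),ys[k].max())
        Q=P[ys[k],xs[k]];d=Q[:,:2]-ML[0];a=ML[1];x=d@[np.cos(a),np.sin(a)];y=d@[-np.sin(a),np.cos(a)]
        print(" mill x",np.percentile(x,[5,50,95]).round(4),"y",np.percentile(y,[5,50,95]).round(4),"z",np.percentile(Q[:,2],[5,50,95]).round(4))
    cv2.imwrite(f"pics/{n}z.png",cv2.resize(c["frame"][215:295,240:340,::-1],(750,600),interpolation=cv2.INTER_CUBIC))
```

```text
wrist19  rest px [282.07027946 280.90335741] level px [281.91520822 256.41533437] n 64
276 287 258 263
 mill x [-0.0129 -0.0124 -0.0117] y [-0.0776 -0.0746 -0.072 ] z [0.0957 0.0985 0.1002]
wrist20  rest px [282.01701691 298.72913725] level px [281.83458744 270.40406445] n 124
275 287 254 263
 mill x [-0.0147 -0.0137 -0.0123] y [-0.0779 -0.075  -0.0719] z [0.0783 0.0818 0.0842]
```

View pics/wrist20z.png

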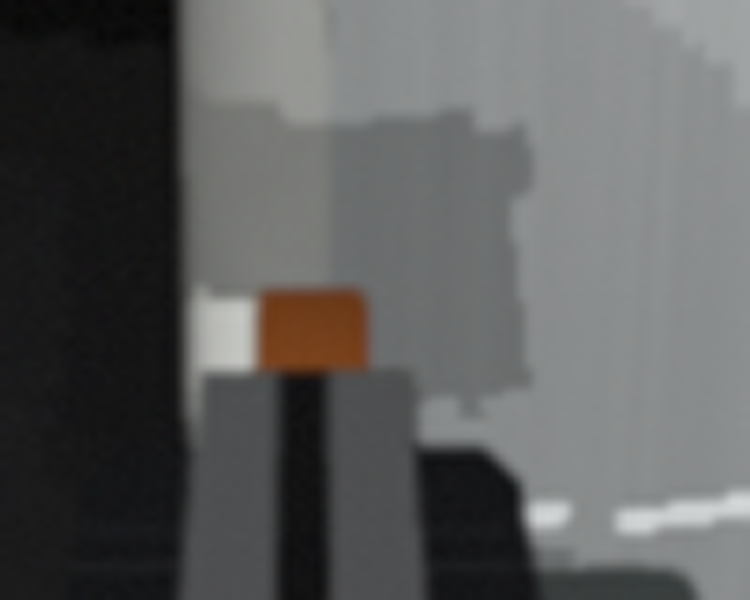

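View pics/wrist19z.png

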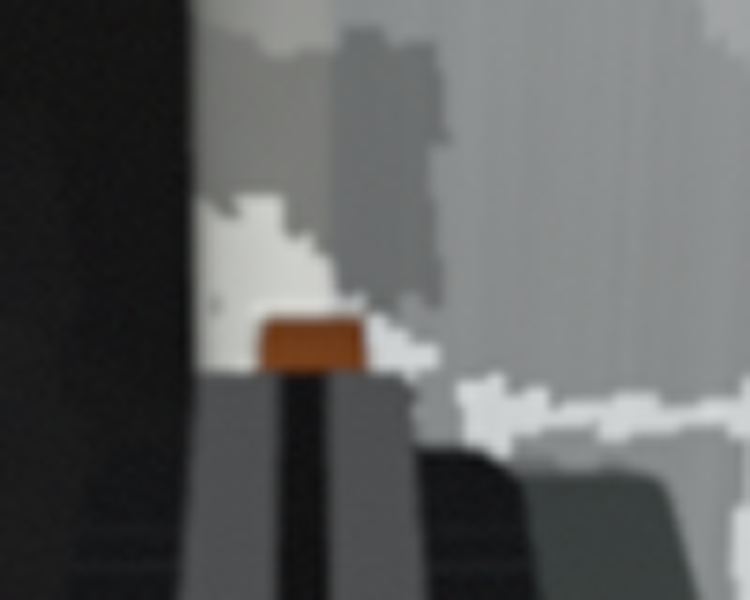

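The roller's front face has moved with the fingertip down to z ≈ 0.08, about 22 mm of travel, which is past the click at 15 mm. I'll release it and check.

```bash
python3 -m pendant '[[1,0,0,1,0,0,0],[1,0,0,1.5,0,0,0],[1,0,0,2.5,0,0,0],[1,0,0,3,0,0,0],[1,0,0,3,0,0,0],[1,-0.5,0.5,3,0,0,0],[1,-3,1,2,0,0,0],[1,-4,1,0,0,0,0],[1,-4,1,0,0,0,0],[1,0,0,0,0,0,0],[1,0,0,0,0,0,0]]'; python3 cap.py 21 wrist top scene;python3 - <<'E'
from kin import *
from h import *
import cv2
c=load("wrist21");P=ptsw(c);f=c["frame"].astype(int)
pr=projw(c,w2(ML,-.002,-.0745,.101));print(pr)
m=(f[...,0]>110)&(f[...,1]<.6*f[...,0])&(f[...,2]<.4*f[...,0])
ys,xs=np.nonzero(m);k=(abs(xs-pr[0])<20)&(abs(ys-pr[1])<20);print(k.sum())
if k.sum():
    Q=P[ys[k],xs[k]];d=Q[:,:2]-ML[0];a=ML[1];x=d@[np.cos(a),np.sin(a)];y=d@[-np.sin(a),np.cos(a)]
    print(" mill x",np.percentile(x,[5,50,95]).round(4),"y",np.percentile(y,[5,50,95]).round(4),"z",np.percentile(Q[:,2],[5,50,95]).round(4))
E
python3 b.py 21
```

```text
t: 26.8
position: [0.3736, -0.3516, 0.2595]
eef_rot: [[-0.991, 0.137, -0.002], [0.137, 0.991, -0.001], [0.002, -0.001, -1.0]]
ft_force: [0.4, -0.1, 0.6]
width: -0.0
{'t': 26.95, 'q': [-0.7752, 0.2139, 1.6705, -0.0027, 1.2591, -2.2087], 'position': [0.3746, -0.352, 0.2587], 'eef_rot': [[-0.9907, 0.1361, -0.0032], [0.1361, 0.9907, -0.0005], [0.0031, -0.0009, -1.0]], 'ft_force': [0.0605, -0.1795, 0.1224], 'width': -0.0002}
[263.41831273 307.47476996]
0
wrist tray few 0
wrist scoop [ 0.5344  0.0104 -0.3276  0.0064] med 0.0007 1259
wrist mill [ 0.503  -0.313  -0.1329  0.0016] med 0.0008 16217
scene tray [0.5124 0.2645 0.0754 0.0033] med 0.0016 5682
scene scoop [ 0.5331  0.0116 -0.3016  0.0042] med 0.0007 371
scene mill [ 0.5032 -0.314  -0.1402  0.0043] med 0.0015 1425
top tray [0.5163 0.2651 0.0812 0.0034] med 0.0011 1956
top scoop [ 0.5317  0.0141 -0.3163  0.0041] med 0.001 206
top mill [ 0.5029 -0.3113 -0.1379  0.0011] med 0.002 3975
```

View pics/top21.png

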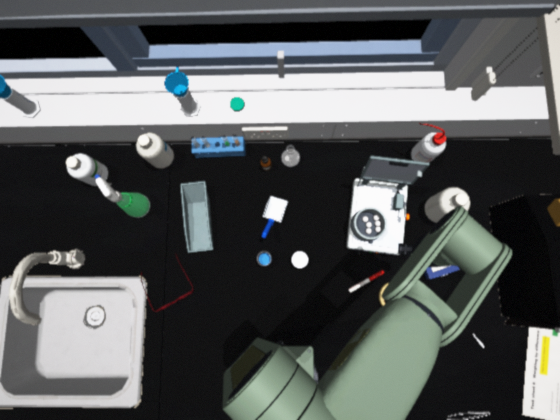

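View pics/scene21.png

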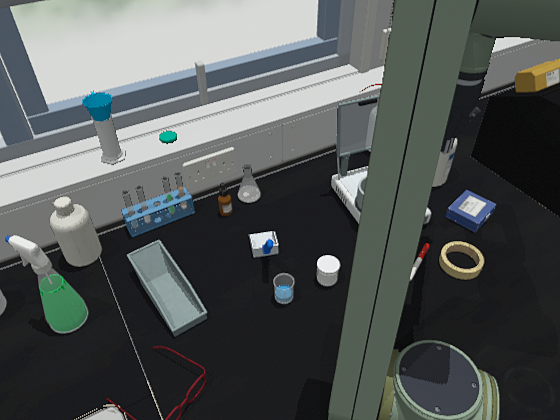

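View pics/wrist21.png

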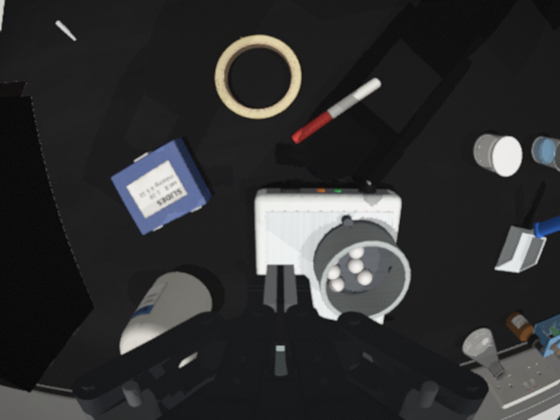

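Run:
```python
from kin import *
from h import *
import cv2
c=load("top21");c0=load("top0")
for n,cc in(("before",c0),("after",c)):
    P=pts(cc).reshape(-1,3);rgb=cc["frame"].reshape(-1,3).astype(int)
    d=P[:,:2]-ML[0];a=ML[1];x=d@[np.cos(a),np.sin(a)];y=d@[-np.sin(a),np.cos(a)]
    o=(rgb[:,0]>180)&(rgb[:,1]<150)&(rgb[:,2]<90)&(abs(x)<.03)&(abs(y+.07)<.03)&(P[:,2]>.05)
    print(n,o.sum(),x[o].mean().round(4),y[o].mean().round(4),np.percentile(P[o,2],[10,50,90]).round(4))
D=np.abs(c["frame"].astype(int)-c0["frame"]).max(2)
for nm,(u,v) in dict(drop=(266,161),flask=(290,156),pot=(300,260),beaker=(264,258)).items(): print(nm,"max diff",D[v-12:v+13,u-12:u+13].max(),"mean",D[v-12:v+13,u-12:u+13].mean().round(2))
cv2.imwrite("pics/tp21.png",cv2.resize(c["frame"][165:265,310:430,::-1],(720,600),interpolation=cv2.INTER_CUBIC))
```

```text
before 12 -0.0013 -0.0727 [0.1041 0.1068 0.1094]
after 12 -0.0015 -0.0724 [0.1052 0.1077 0.1091]
drop max diff 13 mean 2.93
flask max diff 7 mean 1.97
pot max diff 14 mean 1.88
beaker max diff 7 mean 2.26
```

View pics/tp21.png

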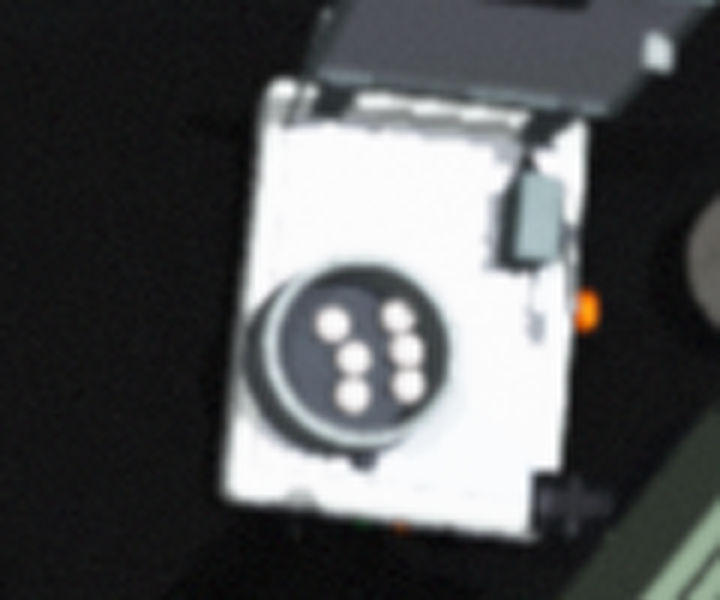

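The crop shows six balls in the jar, at (332,324) to (408,384), and the orange roller back at its rest position (588,311). The four bystanders look the same as before, and the robot is touching nothing. I'm handing the job in.

```bash
python3 -c "
from workcell import r
print(r.job_done(), r.sense()['t'])"
```

```text
the job is handed in; nothing more can be done
the job is handed in; nothing more can be done
```

All six balls are in the mill jar, the scoop is back standing on the worktop, and the guard switch was pushed well past its click point and released. I handed the job in at about 27 s.

- **Balls:** I gathered all six in one pass of the scoop against the tray's slope, carried them level and tipped them into the jar. The last top view shows six in the jar and none in the tray. The gripper held only the scoop handle.
- **Scoop:** It stands upright about where it started, within about 2 mm by the camera fits, and the gripper has let go.
- **Switch:** I pushed the roller down about 22 mm with the closed fingertips; the click is at 15 mm. The vertical force was 4.5–5 N, close to what that depth should need, with about 4 N sideways that I put down to friction. I could not sense the click itself. The roller is back at its rest height.
- **Bench:** The dropper bottle, flask, sample pot and beaker look the same in the first and last top views.

The top and scene cameras disagreed by a few millimetres and up to about 2° on the tray. I relied on the wrist camera fits there, and the scoop touched the tray floor at the height they predicted. My check for the roller in the last wrist picture found nothing because the gripper hid it; the top camera confirmed it instead.

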